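# Move the row of black vases from the drying rack to the display stand, reversed

### The job

Move the four black vases from the white tiles of the drying rack to the round cork pads of the wooden display stand, one to a pad, upright and centred on the pads, in the reverse of their starting order: the vase that stood leftmost on the rack ends up rightmost on the stand, and so on along the row. Lift each vase and set it down gently, without dropping it or knocking any over, and leave the jar, the bowl and the brush beside the work where they are.

Things in the scene. Friction and masses are not known exactly. Their poses are not given: they have to be found in the camera images.
- tall_mid (a point): The tall vase: a straight round cylinder 38 mm in diameter and 130 mm high; starts upright on one of the four white tiles. It can be gripped anywhere on its side, best 95 to 105 mm above its foot, so that its top stays clear of the body of the gripper. Matt black stoneware, empty, open at the top, about 0.15 to 0.31 kg. This point is its centre, on its axis half-way up; z is up along its axis.
- round_mid (a point): The round vase: a bulging body 58 mm wide with upright sides from 38 to 62 mm above its foot, a 40 mm wide foot, and a narrow neck 26 mm in diameter from 76 mm up to its top; 90 mm high in all. Grip it round the belly, 50 to 58 mm above its foot. Starts upright on one of the four white tiles. Matt black stoneware, empty, open at the top, about 0.15 to 0.31 kg. This point is its centre, on its axis half-way up; z is up along its axis.
- cone_mid (a point): The cone vase: round, 52 mm in diameter at the foot and narrowing evenly to 28 mm at 100 mm up, then a straight neck 28 mm in diameter to the top; 112 mm high in all, 39 mm across at mid-height and about 32 mm across 85 mm above its foot, where it is best gripped. Starts upright on one of the four white tiles. Matt black stoneware, empty, open at the top, about 0.15 to 0.31 kg. This point is its centre, on its axis half-way up; z is up along its axis.
- square_mid (a point): The square vase: a square block 40 x 40 mm and 85 mm high, whose x and y axes are square to its flat sides (turned at most 0.15 rad from the rack's axes); grip it across two opposite sides, best 50 to 60 mm above its foot. Starts upright on one of the four white tiles. Matt black stoneware, empty, open at the top, about 0.15 to 0.31 kg. This point is its centre, on its axis half-way up; z is up along its axis.
- tile_tall: The fixed white ceramic tile on the drying rack on which the tall vase stands at the start: 66 x 66 mm, 6 mm thick, its top 36 mm above the table. Origin at the centre of its underside. The four tiles look alike and never move; which vase has which tile changes from start to start, so they record the starting order of the row.
- tile_round: The fixed white ceramic tile on the drying rack on which the round vase stands at the start: 66 x 66 mm, 6 mm thick, its top 36 mm above the table. Origin at the centre of its underside. The four tiles look alike and never move; which vase has which tile changes from start to start, so they record the starting order of the row.
- tile_cone: The fixed white ceramic tile on the drying rack on which the cone vase stands at the start: 66 x 66 mm, 6 mm thick, its top 36 mm above the table. Origin at the centre of its underside. The four tiles look alike and never move; which vase has which tile changes from start to start, so they record the starting order of the row.
- tile_square: The fixed white ceramic tile on the drying rack on which the square vase stands at the start: 66 x 66 mm, 6 mm thick, its top 36 mm above the table. Origin at the centre of its underside. The four tiles look alike and never move; which vase has which tile changes from start to start, so they record the starting order of the row.
- drying_rack: The drying rack: a fixed dark steel shelf 84 mm deep (x) and 324 mm long (y), its top 30 mm above the table, that carries the row of four white tiles, centred at y = -114, -38, 38 and 114 mm in its frame. Origin on the table under its centre; x points away from the robot, y to the robot's left (turned up to 0.15 rad), z up. It stands either nearer to or farther from the robot than the display stand.
- display_stand: The display stand: a fixed dark wooden board 88 mm deep (x) and 324 mm long (y), its flat top 36 mm above the table, with four inlaid round cork pads 66 mm in diameter (practically flush), centred at x = 0 and y = -114, -38, 38 and 114 mm in its frame. All pads are empty at the start. Origin on the table under its centre; x points away from the robot, y to the robot's left (turned up to 0.15 rad), z up.

How it is judged:
By the outcome, as a careful person would: the job done as asked, in the order asked, and still so for the second after the job is handed in, with the robot touching nothing.
It also fails if it takes over 120 s, if anything falls off the work surface, if the arm or the gripper's body presses on something with over 40 N, if the wrist force passes 120 N, or if a joint passes its speed limit or range.

### The arm

A 6-joint arm with a two-finger parallel gripper is mounted at the origin on the work surface. World frame = base frame: x ahead of the robot, y to its left, z up, the work surface at z = 0. Lengths are in mm, angles in rad, forces in N, time in s.
With the tool pointing down it reaches from about 350 to 975 mm from the base axis. Payload 7.1 kg.
Tool frame: the origin (TCP) lies on the centre line of the jaws, within the pads' length; the fingertips stand 8 mm ahead of it and the grasp point (between the pads) lies 11 mm behind it; z points along the fingers, x is the direction in which the jaws open and shut, and the axes are right-handed (so a half turn about z gives the same grasp; the last joint's range is limited). The gripper opens to 88 mm and grips with 3 to 60 N. Pads are 20 mm wide; open, the fingers measure 115 mm over their backs; the gripper's body (75 mm by 178 mm) begins 61 mm behind the grasp point.
Start: joints at [1.228, 0.423, 1.63, -0, 1.089, -0.019], TCP at [198.825, 592.514, 206.175] pointing down, gripper open.
Joint ranges: [-3, 3], [-0.9, 2.11], [0.09, 2.58], [-1.31, 4.45], [0.11, 2.69], [-2.54, 2.54]. Speed limits (rad/s): [2.39, 2.39, 3.01, 3.14, 3.14, 3.14].

### API

Orientations are given as a rotation vector (axis times angle).
In Python, from workcell import ctrl gives the robot as it stands.
- The arm moves only by the shell command python3 -m handwheel 'ROWS'. ROWS is JSON, a list of rows, each a list of 3 entries, a list of its own where there are three numbers: the turn, a rotation vector about the tool's x, y, z in rad, then the shift along the tool's x, y, z in mm, then the opening, from 0 (shut) to 1 (fully open). In form: [[[ax, ay, az], [tx, ty, tz], jaw], ...]. A call has exactly 10 rows; each row shifts and turns the pose as measured when the row begins, along the tool's axes as they then stand; what a row does not reach is not made up. A row lasts 1/12 s, in which the tool goes at most 41.7 mm and 7.16 degrees, less where a joint would pass 70% of its speed; a pose out of reach is approached as far as the arm can. A call with a gripper value outside its range is refused whole. The fingers move at their own pace and stop on an object; the grip force is fixed at half the most. Time passes only in rows, so rows that do not move let the fingers close, or fill a call up. It gives the time, the measured TCP pose, the force and the opening at its end, in the units of the state.
- ctrl.get_obs(): the state, without advancing time (a new reading comes with each control period).
- ctrl.get_image(name): name is "side" or "top" or "wrist"; returns a dict with "pixels" (420x560x3 uint8, red, green, blue), "camera_matrix" (3x3 intrinsics, pixels), "dist" ([k1, k2, p1, p2, k3] as OpenCV has them; the pictures are not rectified), "rvec" (rotation vector, rad) and "tvec" (3), from world to camera coordinates, as OpenCV has them. Camera axes: x right, y down, z forward; pixel columns grow to the right and rows downward; lengths in mm; the calibration is good to about 2 mm. A picture is of the moment at which its call begins. There is no depth.
- ctrl.close_job(): hands the job in, once; it reports no verdict.
Trained networks look in a picture, given as the dict that the camera call returned (one of the last four; its "shot" number tells which), for a name from the list of things; names that differ only in an ending like _2 or _b are one class to them, and where a whole thing is asked for, a point or a joint stands for the part that bears it (a point fixed in the world has none). Each returns a list of dicts, best first, with "score" (0 to 1); they miss things now and then, are a little off and sometimes report something else, mostly with a low value. They report only what shows in the picture. A call takes as long as a camera call.
- ctrl.look_for(picture, query): "position" ([x, y, z] in mm, in the coordinates of the camera as it stood for that picture, good to about 4 mm: the middle of the surface that is visible of it).
- ctrl.spot_point(picture, query): "position" ([x, y, z] in mm, in the coordinates of the camera as it stood for that picture, good to about 4 mm: a listed point, or the origin of a listed thing).
The state is a dict: "t": time; "qpos": joint angles; "qvel": joint speeds; "joint_torque": joint torques, N m; "ee_pos": TCP position; "orientation": TCP orientation; "ft_force": force on the tool from outside, world axes, zero at the start; "moment": the same for the moment, N m; "width": finger opening in mm.
Only numpy, scipy, OpenCV 4.12 (cv2) and the standard library are available. Lean on these libraries where they do the work, as an engineer would, in place of code of your own. Each camera call takes 0.05 s, during which the arm holds its last target.

## Working session

There is one attempt and no reset: what is moved stays moved. The work goes in short steps, Python scripts to look and compute and a shell command to move; the robot and the scene stay as the last step left them, time stands still between calls to the robot, and variables do not carry over. Pictures are saved under pics/ and viewed, and the job is handed in when it is done.

```bash
mkdir -p pics; ls
cat > h.py <<'E'
import numpy as np, cv2
from workcell import ctrl
def snap(name,fn=None):
    p=ctrl.get_image(name)
    if fn: cv2.imwrite('pics/'+fn,cv2.cvtColor(p['pixels'],cv2.COLOR_RGB2BGR))
    return p
def RT(p): 
    return cv2.Rodrigues(np.array(p['rvec'],float))[0],np.array(p['tvec'],float).ravel()
def c2w(p,x):
    R,t=RT(p); return R.T@(np.array(x)-t)
def w2p(p,X):
    return cv2.projectPoints(np.array(X,float).reshape(-1,3),np.array(p['rvec'],float),np.array(p['tvec'],float),np.array(p['camera_matrix'],float),np.array(p['dist'],float))[0].reshape(-1,2)
def ray(p,uv):
    R,t=RT(p); u=cv2.undistortPoints(np.array(uv,float).reshape(-1,1,2),np.array(p['camera_matrix'],float),np.array(p['dist'],float)).ravel()
    return -R.T@t, R.T@np.array([u[0],u[1],1])
def onz(p,uv,z):
    c,d=ray(p,uv); return c+d*(z-c[2])/d[2]
E
python3 - <<'E'
from h import *
o=ctrl.get_obs(); print({k:np.round(v,3) for k,v in o.items()})
for n in ['side','top']:
    p=snap(n,n+'1.png')
    R,t=RT(p); print(n,np.round(-R.T@t), np.round(R[2],2))
    for q in ['tall_mid','round_mid','cone_mid','square_mid','tile_tall','tile_round','tile_cone','tile_square','drying_rack','display_stand']:
        print(q,[(np.round(c2w(p,d['position'])).tolist(),round(d['score'],2)) for d in ctrl.spot_point(p,q)[:3]])
p=snap('wrist','wrist1.png')
E
```

```text
pics
{'t': np.float64(0.0), 'qpos': array([ 1.228,  0.424,  1.631, -0.   ,  1.089, -0.019]), 'qvel': array([-0.001,  0.   ,  0.   , -0.001, -0.   ,  0.   ]), 'joint_torque': array([ 1.0000e-03, -5.4463e+01, -2.7367e+01,  6.4000e-02,  2.3000e-02,
       -0.0000e+00]), 'ee_pos': array([198.663, 591.981, 205.4  ]), 'orientation': array([ 2.550e+00,  1.834e+00, -2.000e-03]), 'ft_force': array([ 0.014,  0.281, -0.935]), 'moment': array([ 0.032, -0.019,  0.007]), 'width': np.float64(88.124)}
side [417. 427. 515.] [ 0.18 -0.71 -0.68]
tall_mid [([629.0, -129.0, 99.0], 0.7)]
round_mid [([646.0, 26.0, 82.0], 0.82)]
cone_mid [([636.0, -43.0, 97.0], 0.69)]
square_mid [([663.0, 101.0, 81.0], 0.91)]
tile_tall [([628.0, -120.0, 35.0], 0.6)]
tile_round [([647.0, 26.0, 31.0], 0.75), ([653.0, 101.0, 29.0], 0.21)]
tile_cone [([635.0, -48.0, 32.0], 0.8)]
tile_square [([651.0, 100.0, 28.0], 0.56)]
drying_rack [([642.0, -9.0, 5.0], 0.6), ([629.0, -120.0, 32.0], 0.41), ([467.0, 41.0, 3.0], 0.22)]
display_stand [([469.0, 40.0, 1.0], 0.74)]
top [374. -31. 876.] [ 0.2  -0.01 -0.98]
tall_mid [([628.0, -120.0, 100.0], 0.58)]
round_mid [([651.0, 30.0, 83.0], 0.84), ([657.0, 101.0, 80.0], 0.58)]
cone_mid [([637.0, -43.0, 90.0], 0.92)]
square_mid [([657.0, 101.0, 78.0], 0.84)]
tile_tall [([635.0, -121.0, 30.0], 0.95), ([638.0, -43.0, 31.0], 0.55)]
tile_round [([646.0, 28.0, 33.0], 0.7)]
tile_cone [([639.0, -43.0, 30.0], 0.76)]
tile_square [([657.0, 103.0, 32.0], 0.78)]
drying_rack [([645.0, -12.0, 3.0], 0.83)]
display_stand [([469.0, 40.0, 0.0], 0.66), ([649.0, 32.0, 84.0], 0.33)]
```

View pics/side1.png

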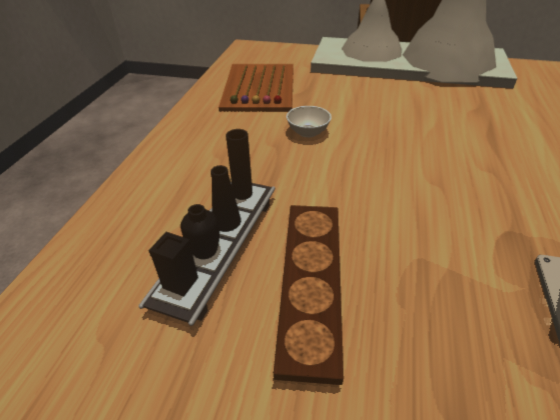

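View pics/top1.png

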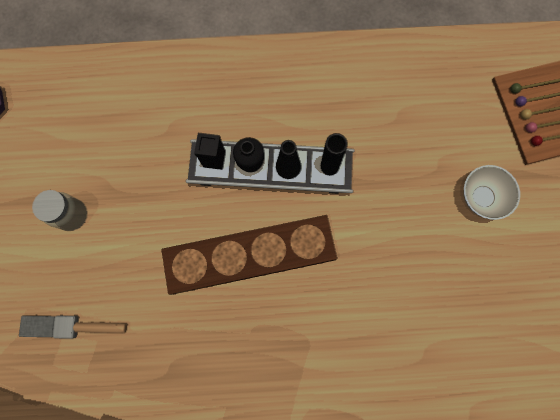

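View pics/wrist1.png

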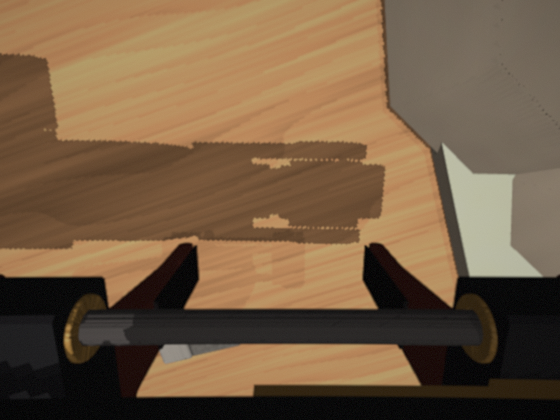

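The four vases stand left to right (+y first) as square, round, cone, tall. In the top view they run from px (210,150) to (333,155). The stand is nearer the robot with its four pads empty, from px (189,266) to (308,241). The jar, bowl and brush sit off to the sides. Next I'll measure the pads and vases by segmentation in both views.

```bash
cat >> h.py <<'E'
def tri(ps,uvs):
    A=np.zeros((3,3));b=np.zeros(3)
    rs=[ray(p,u) for p,u in zip(ps,uvs)]
    for c,d in rs:
        d=d/np.linalg.norm(d);M=np.eye(3)-np.outer(d,d);A+=M;b+=M@c
    X=np.linalg.solve(A,b)
    return X,[np.linalg.norm(np.cross(X-c,d/np.linalg.norm(d))) for c,d in rs]
E
python3 - <<'E'
from h import *
P={}
for n in ['side','top']:
    p=snap(n);P[n]=p
    im=cv2.cvtColor(p['pixels'],cv2.COLOR_RGB2BGR)
    big=cv2.resize(im,None,fx=4,fy=4,interpolation=cv2.INTER_CUBIC)
    crop={'side':(140,120,340,270),'top':(180,125,360,205)}[n]
    x0,y0,x1,y1=crop
    c=cv2.convertScaleAbs(big[y0*4:y1*4,x0*4:x1*4],alpha=2.0,beta=30)
    cv2.imwrite(f'pics/{n}_zoom.png',c)
    hsv=cv2.cvtColor(im,cv2.COLOR_BGR2HSV)
    for (u,v) in ([(313,224),(312,256),(311,295),(309,342)] if n=='side' else [(308,241),(268,250),(229,258),(189,266)]):
        print(n,im[v,u],hsv[v,u])
    # sample board/cork
    print(im[268,200-30] if n=='top' else im[240,295])
    np.savez(f'{n}.npz',**{k:np.array(p[k]) for k in ['pixels','camera_matrix','dist','rvec','tvec']})
E
```

```text
side [ 46  81 124] [ 13 160 124]
side [ 44  79 121] [ 14 162 121]
side [ 45  80 123] [ 13 162 123]
side [ 45  78 121] [ 13 160 121]
[23 40 71]
top [ 53  81 113] [ 14 135 113]
top [ 56  85 118] [ 14 134 118]
top [ 53  81 114] [ 14 136 114]
top [ 54  82 115] [ 14 135 115]
[28 45 75]
```

View pics/top_zoom.png

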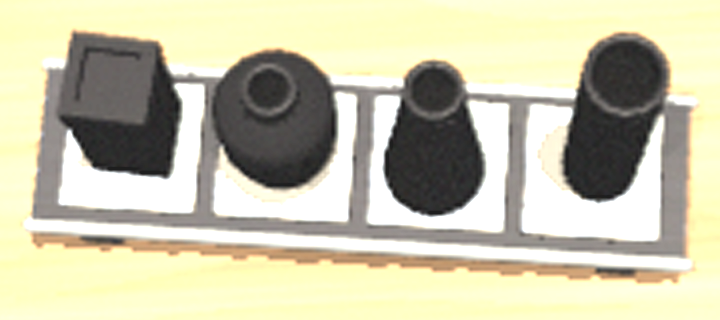

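View pics/side_zoom.png

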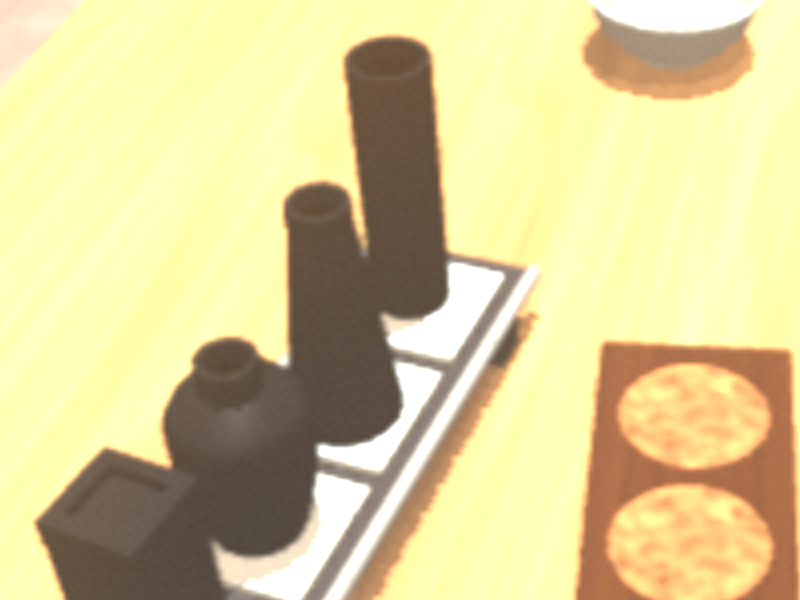

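Run:
```python
from h import *
P={n:dict(np.load(n+'.npz')) for n in ['side','top']}
S={'square':(118,500),'round':(228,360),'cone':(318,203),'tall':(389,60)}
T={'square':(110,78),'round':(271,88),'cone':(434,90),'tall':(625,74)}
for k in S:
    s=((S[k][0]+.5)/4-.5+140,(S[k][1]+.5)/4-.5+120); t=((T[k][0]+.5)/4-.5+180,(T[k][1]+.5)/4-.5+125)
    X,r=tri([P['side'],P['top']],[s,t]); print(k,X.round(1),np.round(r,1))
print('pads')
C={}
for n,seeds in [('side',[(309,342),(311,295),(312,256),(313,224)]),('top',[(189,266),(229,258),(268,250),(308,241)])]:
    im=cv2.cvtColor(P[n]['pixels'],cv2.COLOR_RGB2BGR)
    m=(im[...,2]>92).astype(np.uint8)
    for s in seeds:
        w=24 if n=='top' else 32
        sub=np.zeros_like(m); cv2.circle(sub,s,w,1,-1)
        mm=cv2.morphologyEx(m,cv2.MORPH_OPEN,np.ones((2,2)))
        nl,l,st,ce=cv2.connectedComponentsWithStats(mm)
        i=l[s[1],s[0]]; 
        cn=max(cv2.findContours((l==i).astype(np.uint8),0,1)[0],key=cv2.contourArea); h=cv2.convexHull(cn)
        M=cv2.moments(h); c=(M['m10']/M['m00'],M['m01']/M['m00'])
        C.setdefault(n,[]).append(c); print(n,np.round(c,1),st[i].tolist(), onz(P[n],c,36).round(1))
for a,b in zip(C['side'],C['top']):
    X,r=tri([P['side'],P['top']],[a,b]);print(X.round(1),np.round(r,1))
```

```text
square [659.5  99.3 120.1] [0.3 0.3]
round [648.5  26.8 124.4] [1. 1.]
cone [635.5 -45.1 147.7] [0.6 0.6]
tall [ 631.  -125.6  166. ] [1.1 1.1]
pads
side [310.  343.1] [285, 321, 51, 46, 1804] [448.6 154.7  36. ]
side [311.5 295.9] [289, 278, 46, 37, 1336] [460.   79.3  36. ]
side [313. 257.] [293, 242, 41, 31, 1015] [471.    3.9  36. ]
side [314.  224.6] [295, 212, 39, 27, 799] [482.4 -70.9  36. ]
top [190.  266.9] [173, 250, 35, 35, 973] [449.6 150.6  36. ]
top [229.7 258.7] [212, 242, 36, 35, 961] [460.9  75.5  36. ]
top [269.  250.4] [252, 233, 35, 35, 955] [4.726e+02 4.000e-01 3.600e+01]
top [308.2 242.3] [291, 225, 35, 35, 945] [483.9 -74.7  36. ]
[449.5 151.7  30.8] [0.6 0.6]
[460.9  76.   31.6] [0.5 0.5]
[472.2   0.6  32.3] [0.8 0.8]
[483.6 -74.9  32.3] [0.7 0.7]
```

```bash
cat >> h.py <<'E'
from scipy.spatial.transform import Rotation as Ro
def pose():
    o=ctrl.get_obs(); return o,np.array(o['ee_pos'],float),Ro.from_rotvec(np.array(o['orientation'],float))
def plan(pos,yaw,N,jaw,smooth=False):
    """print N rows from now to pose: tool down, tool x at angle yaw"""
    o,p,R=pose()
    c,s=np.cos(yaw),np.sin(yaw)
    Rt=Ro.from_matrix(np.array([[c,s,0],[s,-c,0],[0,0,-1]]))
    w=(R.inv()*Rt).as_rotvec(); d=np.array(pos)-p
    f=np.arange(N+1)/N
    print('at',p.round(1),'toolx',np.round(R.as_matrix()[:,0],3),'w',w.round(3),'d',d.round(1),'|d|/N',round(np.linalg.norm(d)/N,1),'turn/N',round(np.linalg.norm(w)/N,3))
    rows=[]
    for k in range(N):
        Rk=R*Ro.from_rotvec(w*f[k]); t=Rk.inv().apply(d/N)
        rows.append([[round(float(a),3) for a in w/N],[round(float(a),1) for a in t],jaw])
    import json; print(json.dumps(rows))
E
python3 - <<'E'
from h import *
P={n:dict(np.load(n+'.npz')) for n in ['side','top']}
g=lambda l,o:[((x+.5)/4-.5+o[0],(y+.5)/4-.5+o[1]) for x,y in l]
for nm,pts,off in [('top',[(72,32),(160,42),(150,125),(60,112)],(180,125)),('side',[(107,450),(197,478),(130,555),(38,522)],(140,120))]:
    W=np.array([onz(P[nm],u,121) for u in g(pts,off)]);print(W.round(1).tolist())
    for i in range(4):
        d=W[(i+1)%4]-W[i]; print(np.round(np.linalg.norm(d),1),np.round(np.arctan2(d[1],d[0]),3))
# tile corners top (z 36): front edge corners
pts=[(60,205),(195,212),(214,215),(350,221),(368,225),(504,233),(524,236),(660,242)]
W=np.array([onz(P['top'],u,36) for u in g(pts,(180,125))]);print(W.round(1).tolist())
d=W[-1]-W[0];print(np.arctan2(d[1],d[0])+np.pi/2,np.linalg.norm(d))
th=np.arctan2(d[1],d[0])+np.pi/2
for i in range(4): print(((W[2*i]+W[2*i+1])/2+33*np.array([np.cos(th),np.sin(th),0])).round(1))
plan([640,-15,300],-0.11,20,1)
E
```

```text
[[682.4, 116.0, 121.0], [675.4, 76.4, 121.0], [636.4, 81.8, 121.0], [644.8, 121.8, 121.0]]
40.2 -1.747
39.3 3.005
40.9 1.365
38.1 -0.154
[[673.2, 78.2, 121.0], [636.1, 84.2, 121.0], [643.8, 122.5, 121.0], [680.9, 115.6, 121.0]]
37.5 2.982
39.0 1.373
37.8 -0.183
38.1 -1.776
[[627.2, 139.6, 36.0], [620.0, 73.4, 36.0], [617.9, 64.2, 36.0], [611.1, -2.3, 36.0], [608.6, -11.0, 36.0], [600.9, -77.2, 36.0], [598.8, -86.9, 36.0], [592.1, -153.0, 36.0]]
-0.11939289282058274 294.7639625409606
[656.4 102.6  36. ]
[647.3  27.   36. ]
[637.5 -48.   36. ]
[ 628.2 -123.9   36. ]
at [198.8 592.5 206.2] toolx [ 0.318  0.948 -0.   ] w [ 0.    -0.     1.357] d [ 441.2 -607.5   93.8] |d|/N 37.8 turn/N 0.068
[[[0.0, -0.0, 0.068], [-21.8, 30.6, -4.7], 1], [[0.0, -0.0, 0.068], [-19.7, 32.0, -4.7], 1], [[0.0, -0.0, 0.068], [-17.4, 33.2, -4.7], 1], [[0.0, -0.0, 0.068], [-15.1, 34.3, -4.7], 1], [[0.0, -0.0, 0.068], [-12.8, 35.3, -4.7], 1], [[0.0, -0.0, 0.068], [-10.4, 36.1, -4.7], 1], [[0.0, -0.0, 0.068], [-7.9, 36.7, -4.7], 1], [[0.0, -0.0, 0.068], [-5.4, 37.2, -4.7], 1], [[0.0, -0.0, 0.068], [-2.9, 37.4, -4.7], 1], [[0.0, -0.0, 0.068], [-0.3, 37.5, -4.7], 1], [[0.0, -0.0, 0.068], [2.2, 37.5, -4.7], 1], [[0.0, -0.0, 0.068], [4.8, 37.2, -4.7], 1], [[0.0, -0.0, 0.068], [7.3, 36.8, -4.7], 1], [[0.0, -0.0, 0.068], [9.8, 36.2, -4.7], 1], [[0.0, -0.0, 0.068], [12.2, 35.5, -4.7], 1], [[0.0, -0.0, 0.068], [14.6, 34.6, -4.7], 1], [[0.0, -0.0, 0.068], [16.9, 33.5, -4.7], 1], [[0.0, -0.0, 0.068], [19.1, 32.3, -4.7], 1], [[0.0, -0.0, 0.068], [21.3, 30.9, -4.7], 1], [[0.0, -0.0, 0.068], [23.3, 29.4, -4.7], 1]]
```

```bash
python3 -c "
from h import *
plan([659.5,99.4,270],-0.175,20,1)"
```

```text
at [198.8 592.5 206.2] toolx [ 0.318  0.948 -0.   ] w [ 0.    -0.     1.422] d [ 460.7 -493.1   63.8] |d|/N 33.9 turn/N 0.071
[[[0.0, -0.0, 0.071], [-16.0, 29.7, -3.2], 1], [[0.0, -0.0, 0.071], [-13.9, 30.7, -3.2], 1], [[0.0, -0.0, 0.071], [-11.7, 31.7, -3.2], 1], [[0.0, -0.0, 0.071], [-9.4, 32.4, -3.2], 1], [[0.0, -0.0, 0.071], [-7.1, 33.0, -3.2], 1], [[0.0, -0.0, 0.071], [-4.7, 33.4, -3.2], 1], [[0.0, -0.0, 0.071], [-2.3, 33.7, -3.2], 1], [[0.0, -0.0, 0.071], [0.1, 33.7, -3.2], 1], [[0.0, -0.0, 0.071], [2.5, 33.7, -3.2], 1], [[0.0, -0.0, 0.071], [4.9, 33.4, -3.2], 1], [[0.0, -0.0, 0.071], [7.2, 33.0, -3.2], 1], [[0.0, -0.0, 0.071], [9.5, 32.4, -3.2], 1], [[0.0, -0.0, 0.071], [11.8, 31.6, -3.2], 1], [[0.0, -0.0, 0.071], [14.0, 30.7, -3.2], 1], [[0.0, -0.0, 0.071], [16.2, 29.6, -3.2], 1], [[0.0, -0.0, 0.071], [18.2, 28.4, -3.2], 1], [[0.0, -0.0, 0.071], [20.2, 27.0, -3.2], 1], [[0.0, -0.0, 0.071], [22.1, 25.5, -3.2], 1], [[0.0, -0.0, 0.071], [23.8, 23.9, -3.2], 1], [[0.0, -0.0, 0.071], [25.5, 22.1, -3.2], 1]]
```

```bash
python3 -m handwheel '[[[0,0,0.07],[-16,30,-8],1],[[0,0,0.07],[-14,31,-8],1],[[0,0,0.07],[-12,32,-8],1],[[0,0,0.07],[-9,32,-8],1],[[0,0,0.07],[-7,33,-8],1],[[0,0,0.07],[-5,33,-8],1],[[0,0,0.07],[-2,34,-8],1],[[0,0,0.07],[0,34,-8],1],[[0,0,0.07],[2.5,34,0],1],[[0,0,0.07],[5,33,0],1]]'; python3 -c "
from h import *
plan([659.5,99.4,270],-0.175,10,1)"
```

```text
t: 2.08
ee_pos: [433.8, 339.0, 273.0]
orientation: [-3.032, -0.817, -0.003]
ft_force: [0.4, 0.6, 0.4]
width: 87.8
at [433.8 339.  273. ] toolx [0.865 0.502 0.002] w [-0.002 -0.002  0.701] d [ 225.7 -239.6   -3. ] |d|/N 32.9 turn/N 0.07
[[[-0.0, -0.0, 0.07], [7.5, 32.1, 0.3], 1], [[-0.0, -0.0, 0.07], [9.7, 31.5, 0.3], 1], [[-0.0, -0.0, 0.07], [11.9, 30.7, 0.3], 1], [[-0.0, -0.0, 0.07], [14.0, 29.8, 0.3], 1], [[-0.0, -0.0, 0.07], [16.1, 28.7, 0.3], 1], [[-0.0, -0.0, 0.07], [18.0, 27.5, 0.3], 1], [[-0.0, -0.0, 0.07], [19.9, 26.2, 0.3], 1], [[-0.0, -0.0, 0.07], [21.7, 24.7, 0.3], 1], [[-0.0, -0.0, 0.07], [23.4, 23.2, 0.3], 1], [[-0.0, -0.0, 0.07], [25.0, 21.5, 0.3], 1]]
```

Tracking is nearly ideal.

```bash
python3 -m handwheel '[[[0,0,0.07],[7.5,32,0],1],[[0,0,0.07],[10,31.5,0],1],[[0,0,0.07],[12,31,0],1],[[0,0,0.07],[14,30,0],1],[[0,0,0.07],[16,29,0],1],[[0,0,0.07],[18,27.5,0],1],[[0,0,0.07],[20,26,0],1],[[0,0,0.07],[21.5,24.5,0],1],[[0,0,0.07],[23.5,23,0],1],[[0,0,0.07],[25,21.5,0],1]]'
python3 - <<'E'
from h import *
p=snap('wrist','w2.png'); R,t=RT(p); print(np.round(-R.T@t),R[2].round(2))
for q in ['square_mid','round_mid','cone_mid','tall_mid']:
    print(q,[(np.round(c2w(p,d['position']),1).tolist(),round(d['score'],2)) for d in ctrl.spot_point(p,q)[:2]])
print(w2p(p,[[659.5,99.4,121],[648.5,27,126]]).round(1))
plan([659.5,99.4,180],-0.175,5,1)
E
```

```text
t: 2.92
ee_pos: [666.2, 81.1, 275.4]
orientation: [-3.119, 0.331, -0.008]
ft_force: [0.2, 1.0, 0.1]
width: 87.6
[680. 149. 456.] [-0.05 -0.25 -0.97]
square_mid []
round_mid [([649.5, 31.0, 82.3], 0.96)]
cone_mid [([632.3, -44.1, 94.1], 0.96)]
tall_mid [([630.9, -129.2, 99.3], 0.81)]
[[270.2 181.2]
 [274.8 249.5]]
at [664.7  82.8 275. ] toolx [ 0.979 -0.205  0.003] w [-0.005 -0.003 -0.032] d [ -5.2  16.6 -95. ] |d|/N 19.3 turn/N 0.007
[[[-0.001, -0.001, -0.006], [-1.8, -2.9, 19.0], 1], [[-0.001, -0.001, -0.006], [-1.7, -3.0, 19.0], 1], [[-0.001, -0.001, -0.006], [-1.7, -3.0, 19.0], 1], [[-0.001, -0.001, -0.006], [-1.7, -3.0, 19.0], 1], [[-0.001, -0.001, -0.006], [-1.6, -3.0, 19.0], 1]]
```

View pics/w2.png

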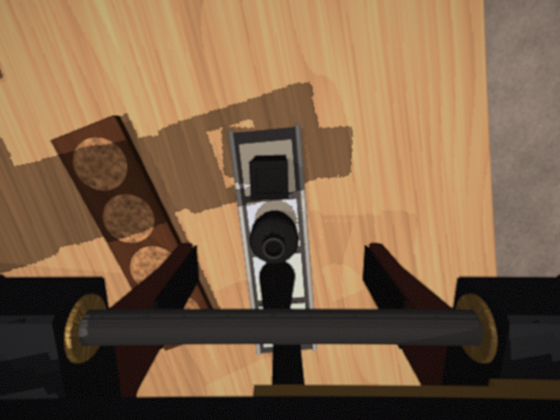

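The wrist view shows the square vase at about px (270,176) and the round vase's rim at (274,246). Both sit within a few px of my predictions. I'll move over the square vase and descend partway.

```bash
python3 - <<'E'
import cv2
im=cv2.imread('pics/w2.png')[120:350,200:340]
cv2.imwrite('pics/w2z.png',cv2.resize(cv2.convertScaleAbs(im,alpha=2.5,beta=20),None,fx=2.6,fy=2.6,interpolation=2))
E
python3 -m handwheel '[[[0,0,-0.006],[-2,-3,20],1],[[0,0,-0.006],[-2,-3,20],1],[[0,0,-0.006],[-2,-3,20],1],[[0,0,-0.006],[-2,-3,20],1],[[0,0,-0.006],[-1.5,-3,15],1],[[0,0,0],[0,0,0],1],[[0,0,0],[0,0,0],1],[[0,0,0],[0,0,0],1],[[0,0,0],[0,0,0],1],[[0,0,0],[0,0,0],1]]'
python3 -c "
from h import *
plan([659.5,99.4,80],-0.175,10,1)"
```

```text
t: 4.0
ee_pos: [653.4, 112.3, 183.1]
orientation: [-3.124, 0.245, -0.014]
ft_force: [-0.1, 0.3, 0.1]
width: 87.8
at [653.4 112.3 183.1] toolx [ 0.988 -0.156  0.009] w [-0.008 -0.009  0.019] d [   6.1  -12.9 -103.1] |d|/N 10.4 turn/N 0.002
[[[-0.001, -0.001, 0.002], [0.7, 1.3, 10.3], 1], [[-0.001, -0.001, 0.002], [0.7, 1.3, 10.3], 1], [[-0.001, -0.001, 0.002], [0.7, 1.2, 10.3], 1], [[-0.001, -0.001, 0.002], [0.7, 1.2, 10.3], 1], [[-0.001, -0.001, 0.002], [0.8, 1.2, 10.3], 1], [[-0.001, -0.001, 0.002], [0.8, 1.2, 10.3], 1], [[-0.001, -0.001, 0.002], [0.8, 1.2, 10.3], 1], [[-0.001, -0.001, 0.002], [0.8, 1.2, 10.3], 1], [[-0.001, -0.001, 0.002], [0.8, 1.2, 10.3], 1], [[-0.001, -0.001, 0.002], [0.8, 1.2, 10.3], 1]]
```

View pics/w2z.png

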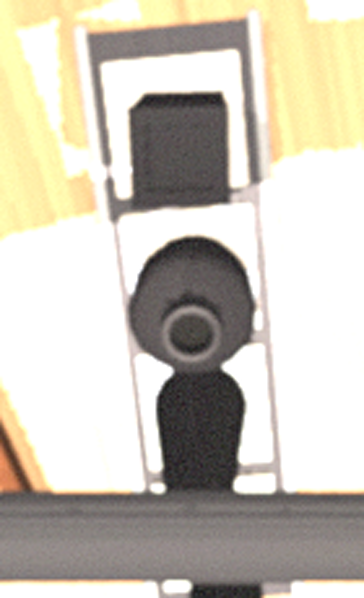

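```bash
python3 -m handwheel '[[[0,0,0],[3,5,2],1],[[0,0,0.01],[2,4,1],1],[[0,-0.008,0.01],[2,3,0],1],[[-0.005,0,0],[0,0,0],1],[[0,0,0],[0,0,0],1],[[0,0,0],[0,0,0],1],[[0,0,0],[0,0,0],1],[[0,0,0],[0,0,0],1],[[0,0,0],[0,0,0],1],[[0,0,0],[0,0,0],1]]'
python3 -c "
from h import *
print(pose()[0]['qvel'].round(3))
plan([659.5,99.4,80],-0.185,10,1)"
```

```text
t: 4.83
ee_pos: [661.0, 96.8, 182.9]
orientation: [-3.125, 0.283, -0.007]
ft_force: [0.1, -0.3, 0.4]
width: 87.5
[ 0.004  0.002  0.001  0.001  0.    -0.001]
at [661.   96.8 182.9] toolx [ 0.984 -0.179  0.004] w [-0.004 -0.004  0.005] d [  -1.5    2.6 -102.9] |d|/N 10.3 turn/N 0.001
[[[-0.0, -0.0, 0.0], [-0.2, -0.2, 10.3], 1], [[-0.0, -0.0, 0.0], [-0.2, -0.2, 10.3], 1], [[-0.0, -0.0, 0.0], [-0.2, -0.2, 10.3], 1], [[-0.0, -0.0, 0.0], [-0.2, -0.2, 10.3], 1], [[-0.0, -0.0, 0.0], [-0.2, -0.2, 10.3], 1], [[-0.0, -0.0, 0.0], [-0.2, -0.2, 10.3], 1], [[-0.0, -0.0, 0.0], [-0.2, -0.2, 10.3], 1], [[-0.0, -0.0, 0.0], [-0.2, -0.2, 10.3], 1], [[-0.0, -0.0, 0.0], [-0.2, -0.2, 10.3], 1], [[-0.0, -0.0, 0.0], [-0.2, -0.2, 10.3], 1]]
```

```bash
python3 -m handwheel '[[[0,0,0],[-0.5,-0.5,11],1],[[0,0,0],[-0.5,-0.5,14],1],[[0,0,0],[-0.5,-0.5,14],1],[[0,0,0],[0,-0.5,14],1],[[0,0,0],[0,0,14],1],[[0,0,0],[0,0,14],1],[[0,0,0],[0,0,12],1],[[0,0,0],[0,0,8],1],[[0,0,0],[0,0,2],1],[[0,0,0],[0,0,0],1]]'
python3 -c "
from h import *
plan([659.5,99.4,80],-0.185,10,1)"
```

```text
t: 5.67
ee_pos: [658.9, 100.7, 70.1]
orientation: [-3.125, 0.28, -0.006]
ft_force: [1.0, 0.6, -0.1]
width: 88.2
at [658.9 100.7  70.1] toolx [ 0.984 -0.178  0.003] w [-0.004 -0.003  0.006] d [ 0.6 -1.3  9.9] |d|/N 1.0 turn/N 0.001
[[[-0.0, -0.0, 0.001], [0.1, 0.1, -1.0], 1], [[-0.0, -0.0, 0.001], [0.1, 0.1, -1.0], 1], [[-0.0, -0.0, 0.001], [0.1, 0.1, -1.0], 1], [[-0.0, -0.0, 0.001], [0.1, 0.1, -1.0], 1], [[-0.0, -0.0, 0.001], [0.1, 0.1, -1.0], 1], [[-0.0, -0.0, 0.001], [0.1, 0.1, -1.0], 1], [[-0.0, -0.0, 0.001], [0.1, 0.1, -1.0], 1], [[-0.0, -0.0, 0.001], [0.1, 0.1, -1.0], 1], [[-0.0, -0.0, 0.001], [0.1, 0.1, -1.0], 1], [[-0.0, -0.0, 0.001], [0.1, 0.1, -1.0], 1]]
```

```bash
python3 -m handwheel '[[[0,0,0],[0,0.5,-4],1],[[0,0,0.005],[0,0.5,-4],1],[[0,0,0],[0,0,0],1],[[0,0,0],[0,0,0],0],[[0,0,0],[0,0,0],0],[[0,0,0],[0,0,0],0],[[0,0,0],[0,0,0],0],[[0,0,0],[0,0,0],0],[[0,0,0],[0,0,0],0],[[0,0,0],[0,0,0],0]]'
```

```text
t: 6.5
ee_pos: [661.4, 99.8, 83.3]
orientation: [-3.123, 0.289, -0.016]
ft_force: [-3.1, 1.2, 1.2]
width: 44.6
```

```bash
python3 -m handwheel '[[[0,0,0],[0,0,0],0],[[0,0,0],[0,0,0],0],[[0,0,0],[0,0,0],0],[[0,0,0],[0,0,0],0],[[0,0,0],[0,0,-3],0],[[0,0,0],[0,0,-5],0],[[0,0,0],[0,0,-10],0],[[0,0,0],[0,0,-14],0],[[0,0,0],[0,0,-10],0],[[0,0,0],[0,0,-4],0]]'
python3 - <<'E'
from h import *
o,p,R=pose();print(o['ft_force'].round(2),o['width'],R.as_matrix()[:,0].round(3),p.round(1),R.as_matrix()[:,2].round(3))
snap('side','s3.png')
E
```

```text
t: 7.33
ee_pos: [658.5, 99.3, 130.0]
orientation: [-3.124, 0.289, -0.006]
ft_force: [0.6, -0.4, -2.2]
width: 40.3
[ 0.61 -0.43 -2.16] 40.31536703606219 [ 0.983 -0.184  0.004] [658.5  99.3 130. ] [ 0.004  0.004 -1.   ]
```

View pics/s3.png

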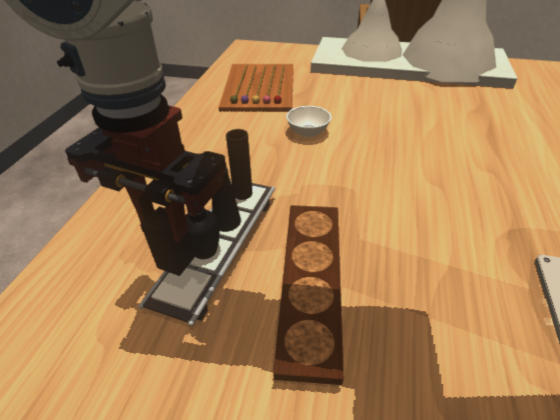

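```bash
python3 -c "
from h import *
plan([550,70,185],-0.1,8,0)"
```

```text
at [659.1  99.4 130.7] toolx [ 0.983 -0.184  0.005] w [-0.005 -0.005 -0.085] d [-109.1  -29.4   54.3] |d|/N 15.7 turn/N 0.011
[[[-0.001, -0.001, -0.011], [-12.7, 6.1, -6.9], 0], [[-0.001, -0.001, -0.011], [-12.8, 6.0, -6.9], 0], [[-0.001, -0.001, -0.011], [-12.8, 5.8, -6.9], 0], [[-0.001, -0.001, -0.011], [-12.9, 5.7, -6.8], 0], [[-0.001, -0.001, -0.011], [-13.0, 5.6, -6.8], 0], [[-0.001, -0.001, -0.011], [-13.0, 5.4, -6.8], 0], [[-0.001, -0.001, -0.011], [-13.1, 5.3, -6.8], 0], [[-0.001, -0.001, -0.011], [-13.1, 5.2, -6.8], 0]]
```

```bash
python3 -m handwheel '[[[0,0,0],[-6,0,-8],0],[[0,0,-0.02],[-12,2,-10],0],[[0,0,-0.02],[-15,4,-10],0],[[0,0,-0.02],[-15,6,-10],0],[[0,0,-0.02],[-15,8,-8],0],[[0,0,-0.02],[-15,10,-4],0],[[0,0,-0.02],[-15,12,0],0],[[0,0,-0.02],[-15,14,0],0],[[0,0,-0.02],[-14,16,0],0],[[0,0,-0.02],[-12,16,0],0]]'; python3 -c "
from h import *
plan([483.3,-73,185],0.149,10,0)"
```

```text
t: 8.22
ee_pos: [510.5, 26.6, 183.9]
orientation: [-3.137, -0.012, -0.011]
ft_force: [-0.5, -0.4, -2.1]
width: 40.1
at [510.5  26.6 183.9] toolx [1.    0.008 0.007] w [-0.004 -0.007 -0.141] d [-27.2 -99.6   1.1] |d|/N 10.3 turn/N 0.014
[[[-0.0, -0.001, -0.014], [-2.8, 9.9, -0.2], 0], [[-0.0, -0.001, -0.014], [-2.9, 9.9, -0.2], 0], [[-0.0, -0.001, -0.014], [-3.1, 9.9, -0.2], 0], [[-0.0, -0.001, -0.014], [-3.2, 9.8, -0.2], 0], [[-0.0, -0.001, -0.014], [-3.3, 9.8, -0.2], 0], [[-0.0, -0.001, -0.014], [-3.5, 9.7, -0.1], 0], [[-0.0, -0.001, -0.014], [-3.6, 9.7, -0.1], 0], [[-0.0, -0.001, -0.014], [-3.8, 9.6, -0.1], 0], [[-0.0, -0.001, -0.014], [-3.9, 9.6, -0.1], 0], [[-0.0, -0.001, -0.014], [-4.0, 9.5, -0.1], 0]]
```

```bash
python3 -m handwheel '[[[0,0,-0.015],[-3,12,0],0],[[0,0,-0.015],[-3,14,0],0],[[0,0,-0.02],[-3,14,0],0],[[0,0,-0.02],[-3,14,0],0],[[0,0,-0.02],[-3,14,0],0],[[0,0,-0.015],[-3,12,0],0],[[0,0,-0.01],[-2,8,0],0],[[0,0,0],[0,3,0],0],[[0,0,0],[0,0,0],0],[[0,0,0],[0,0,0],0]]'; python3 -c "
from h import *
plan([483.3,-73,90],0.149,10,0)"
```

```text
t: 9.05
ee_pos: [485.5, -70.2, 185.5]
orientation: [-3.131, -0.199, -0.005]
ft_force: [-1.1, 0.4, -2.2]
width: 40.1
at [485.5 -70.2 185.5] toolx [0.992 0.127 0.004] w [-0.004 -0.004 -0.022] d [ -2.2  -2.8 -95.5] |d|/N 9.6 turn/N 0.002
[[[-0.0, -0.0, -0.002], [-0.3, 0.3, 9.5], 0], [[-0.0, -0.0, -0.002], [-0.3, 0.3, 9.5], 0], [[-0.0, -0.0, -0.002], [-0.3, 0.3, 9.5], 0], [[-0.0, -0.0, -0.002], [-0.3, 0.3, 9.5], 0], [[-0.0, -0.0, -0.002], [-0.3, 0.3, 9.5], 0], [[-0.0, -0.0, -0.002], [-0.3, 0.3, 9.5], 0], [[-0.0, -0.0, -0.002], [-0.3, 0.3, 9.5], 0], [[-0.0, -0.0, -0.002], [-0.3, 0.3, 9.5], 0], [[-0.0, -0.0, -0.002], [-0.3, 0.3, 9.5], 0], [[-0.0, -0.0, -0.002], [-0.3, 0.2, 9.5], 0]]
```

```bash
python3 -m handwheel '[[[0,0,-0.01],[-1,1,10],0],[[0,0,-0.01],[-1,1,13],0],[[0,0,0],[0,1,13],0],[[0,0,0],[0,0,13],0],[[0,0,0],[0,0,13],0],[[0,0,0],[0,0,10],0],[[0,0,0],[0,0,6],0],[[0,0,0],[0,0,3],0],[[0,0,0],[0,0,0],0],[[0,0,0],[0,0,0],0]]'
python3 - <<'E'
from h import *
plan([483.3,-73,84],0.149,10,0)
P=[]
for n in ['side','top']: P.append(snap(n,n+'4.png'))
for p,c in zip(P,[(220,180),(260,180)]):
    im=cv2.cvtColor(p['pixels'],cv2.COLOR_RGB2BGR)[c[1]:c[1]+100,c[0]:c[0]+140]
    print(w2p(p,[483.3,-73,36]).round(1))
    cv2.imwrite('pics/z4_%d.png'%c[0],cv2.resize(cv2.convertScaleAbs(im,alpha=2,beta=20),None,fx=5,fy=5,interpolation=2))
E
```

```text
t: 9.88
ee_pos: [483.6, -68.4, 97.3]
orientation: [-3.127, -0.245, -0.005]
ft_force: [-0.4, -0.4, -1.0]
width: 40.0
at [483.6 -68.4  97.3] toolx [0.988 0.155 0.004] w [-0.005 -0.004  0.007] d [ -0.3  -4.6 -13.3] |d|/N 1.4 turn/N 0.001
[[[-0.001, -0.0, 0.001], [-0.1, 0.5, 1.3], 0], [[-0.001, -0.0, 0.001], [-0.1, 0.5, 1.3], 0], [[-0.001, -0.0, 0.001], [-0.1, 0.5, 1.3], 0], [[-0.001, -0.0, 0.001], [-0.1, 0.5, 1.3], 0], [[-0.001, -0.0, 0.001], [-0.1, 0.5, 1.3], 0], [[-0.001, -0.0, 0.001], [-0.1, 0.5, 1.3], 0], [[-0.001, -0.0, 0.001], [-0.1, 0.5, 1.3], 0], [[-0.001, -0.0, 0.001], [-0.1, 0.5, 1.3], 0], [[-0.001, -0.0, 0.001], [-0.1, 0.5, 1.3], 0], [[-0.001, -0.0, 0.001], [-0.1, 0.5, 1.3], 0]]
[[313.7 223.8]]
[[307.3 242.6]]
```

View pics/z4_220.png

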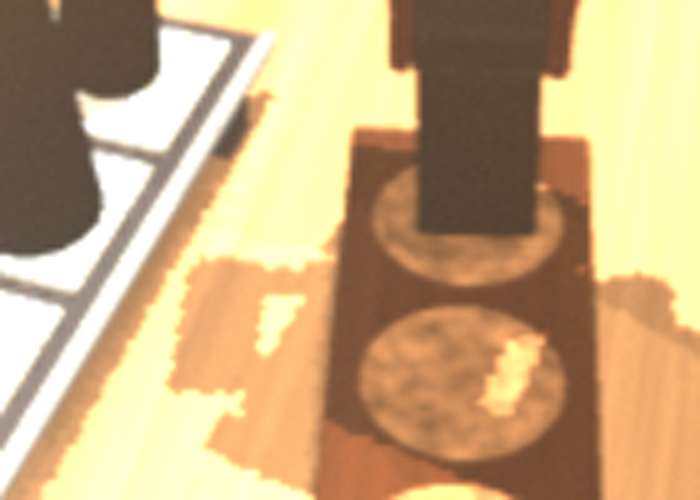

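View pics/z4_260.png

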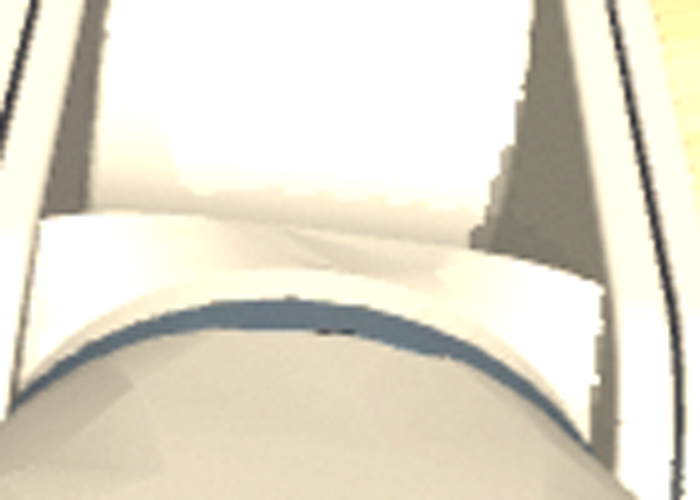

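The arm hides the vase in the top view. In the side view the foot (zoom px 478) is about 2 px right of the pad centre (468). I'll shift it slightly towards +x and lower gently.

```bash
python3 -m handwheel '[[[0,0,0],[0.5,2,3],0],[[0,0,0],[0.5,2,3],0],[[0,0,0],[0.3,0.5,2],0],[[0,0,0],[0,0,1],0],[[0,0,0],[0,0,1],0],[[0,0,0],[0,0,1],0],[[0,0,0],[0,0,0],0],[[0,0,0],[0,0,0],0],[[0,0,0],[0,0,0],0],[[0,0,0],[0,0,0],0]]'
python3 - <<'E'
from h import *
plan([483.3,-73,84],0.149,10,0)
print(pose()[0]['ft_force'])
p=snap('side'); im=cv2.cvtColor(p['pixels'],cv2.COLOR_RGB2BGR)[180:280,220:360]
cv2.imwrite('pics/z5.png',cv2.resize(cv2.convertScaleAbs(im,alpha=2,beta=20),None,fx=5,fy=5,interpolation=2))
E
```

```text
t: 10.82
ee_pos: [487.8, -73.7, 87.5]
orientation: [-3.128, -0.244, -0.013]
ft_force: [-0.5, -0.1, -2.4]
width: 40.1
at [487.8 -73.7  87.5] toolx [0.988 0.155 0.009] w [-0.004 -0.009  0.006] d [-4.5  0.7 -3.5] |d|/N 0.6 turn/N 0.001
[[[-0.0, -0.001, 0.001], [-0.4, -0.1, 0.3], 0], [[-0.0, -0.001, 0.001], [-0.4, -0.1, 0.3], 0], [[-0.0, -0.001, 0.001], [-0.4, -0.1, 0.3], 0], [[-0.0, -0.001, 0.001], [-0.4, -0.1, 0.3], 0], [[-0.0, -0.001, 0.001], [-0.4, -0.1, 0.3], 0], [[-0.0, -0.001, 0.001], [-0.4, -0.1, 0.3], 0], [[-0.0, -0.001, 0.001], [-0.4, -0.1, 0.3], 0], [[-0.0, -0.001, 0.001], [-0.4, -0.1, 0.3], 0], [[-0.0, -0.001, 0.001], [-0.4, -0.1, 0.3], 0], [[-0.0, -0.001, 0.001], [-0.4, -0.1, 0.3], 0]]
[-0.51562834 -0.14926614 -2.39346844]
```

View pics/z5.png

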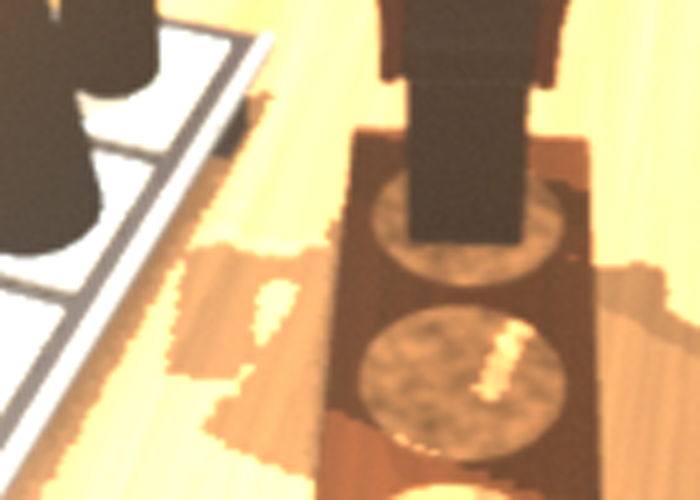

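```bash
python3 -m handwheel '[[[0,0,0],[0,0,1],0],[[0,0,0],[0,0,1],0],[[0,0,0],[0,0,1],0],[[0,0,0],[0,0,1],0],[[0,0,0],[0,0,0],0],[[0,0,0],[0,0,0],0],[[0,0,0],[0,0,0],0],[[0,0,0],[0,0,0],0],[[0,0,0],[0,0,0],0],[[0,0,0],[0,0,0],0]]'
python3 - <<'E'
from h import *
plan([483.3,-73,84],0.149,1,0)
print(pose()[0]['ft_force'])
p=snap('side'); im=cv2.cvtColor(p['pixels'],cv2.COLOR_RGB2BGR)[180:280,220:360]
cv2.imwrite('pics/z6.png',cv2.resize(cv2.convertScaleAbs(im,alpha=2,beta=20),None,fx=5,fy=5,interpolation=2))
E
```

```text
t: 11.7
ee_pos: [488.0, -73.7, 83.2]
orientation: [-3.128, -0.244, -0.013]
ft_force: [-0.4, -0.5, -2.1]
width: 40.5
at [488.  -73.7  83.2] toolx [0.988 0.155 0.009] w [-0.003 -0.009  0.007] d [-4.7  0.7  0.8] |d|/N 4.8 turn/N 0.012
[[[-0.003, -0.009, 0.007], [-4.5, -1.4, -0.8], 0]]
[-0.41614395 -0.45920142 -2.11026687]
```

View pics/z6.png

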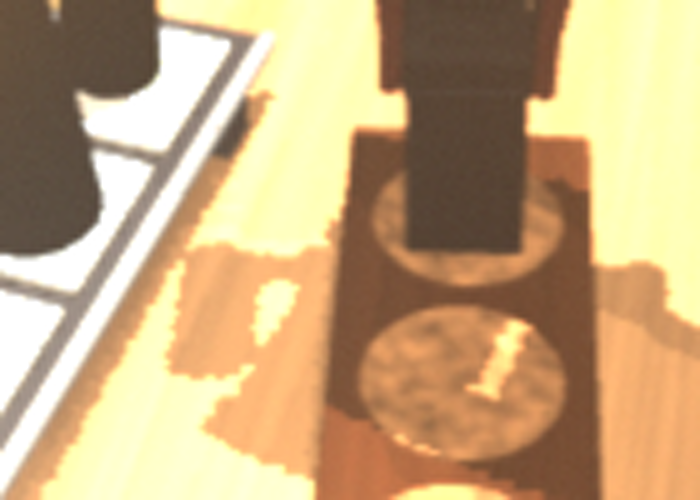

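```bash
python3 -m handwheel '[[[0,0.005,0],[-0.5,-1,0],0],[[0,0.004,0],[-0.5,-1,1],0],[[0,0,0],[0,0,1],0],[[0,0,0],[0,0,0.7],0],[[0,0,0],[0,0,0.5],0],[[0,0,0],[0,0,0],0],[[0,0,0],[0,0,0],0],[[0,0,0],[0,0,0],0],[[0,0,0],[0,0,0],0],[[0,0,0],[0,0,0],0]]'
python3 - <<'E'
from h import *
plan([483.3,-73,84],0.149,1,0)
print(pose()[0]['ft_force'])
p=snap('side'); im=cv2.cvtColor(p['pixels'],cv2.COLOR_RGB2BGR)[180:280,220:360]
cv2.imwrite('pics/z7.png',cv2.resize(cv2.convertScaleAbs(im,alpha=2,beta=20),None,fx=5,fy=5,interpolation=2))
E
```

```text
t: 12.58
ee_pos: [487.2, -72.6, 82.9]
orientation: [-3.129, -0.245, -0.034]
ft_force: [-1.7, -0.1, 1.4]
width: 39.9
at [487.2 -72.6  82.9] toolx [0.988 0.156 0.022] w [-0.001 -0.022  0.008] d [-3.9 -0.4  1.1] |d|/N 4.1 turn/N 0.023
[[[-0.001, -0.022, 0.008], [-3.9, -0.3, -1.2], 0]]
[-1.74201284 -0.10543781  1.37286522]
```

View pics/z7.png

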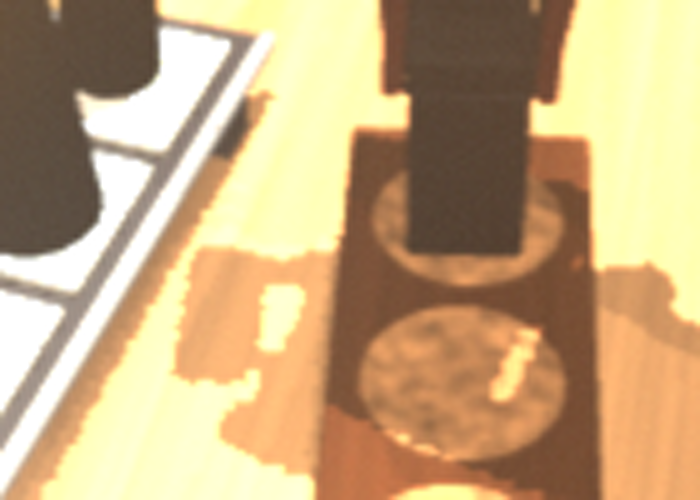

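```bash
python3 -m handwheel '[[[0,-0.01,0],[0,0,-0.3],0],[[0,-0.01,0],[0,0,0],0],[[0,0,0],[0,0,0],0],[[0,0,0],[0,0,0],0.6],[[0,0,0],[0,0,0],0.6],[[0,0,0],[0,0,0],1],[[0,0,0],[0,0,0],1],[[0,0,0],[0,0,0],1],[[0,0,0],[0,0,0],1],[[0,0,0],[0,0,0],1]]'
python3 - <<'E'
from h import *
plan([483.3,-73,84],0.149,1,0)
p=snap('side'); im=cv2.cvtColor(p['pixels'],cv2.COLOR_RGB2BGR)[180:280,220:360]
cv2.imwrite('pics/z8.png',cv2.resize(cv2.convertScaleAbs(im,alpha=2,beta=20),None,fx=5,fy=5,interpolation=2))
c,s=np.cos(.149),np.sin(.149)
for z in (36,34):
  print(((w2p(p,[[483.3+c*a-s*20,-73+s*a+c*20,z] for a in (-20,20)])+.5-[220,180])*5).round(0))
E
```

```text
t: 13.47
ee_pos: [487.9, -72.5, 83.2]
orientation: [-3.131, -0.245, -0.001]
ft_force: [0.2, -0.2, -0.6]
width: 82.6
at [487.9 -72.5  83.2] toolx [0.988 0.156 0.001] w [-0.001 -0.001  0.007] d [-4.6 -0.5  0.8] |d|/N 4.7 turn/N 0.008
[[[-0.001, -0.001, 0.007], [-4.6, -0.2, -0.8], 0]]
[[528. 264.]
 [411. 258.]]
[[528. 268.]
 [411. 263.]]
```

View pics/z8.png

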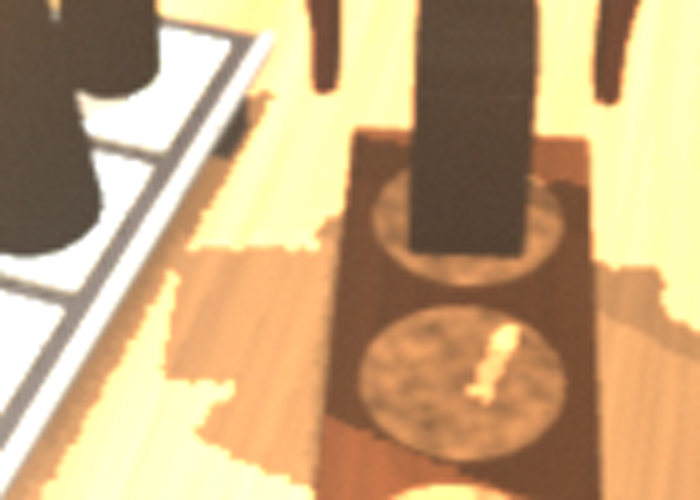

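```bash
python3 -m handwheel '[[[0,0,0],[0,0,-3],1],[[0,0,0],[0,0,-6],1],[[0,0,0],[0,0,-12],1],[[0,0,0],[0,0,-18],1],[[0,0,0],[0,0,-18],1],[[0,0,0],[0,0,-16],1],[[0,0,0],[0,0,-12],1],[[0,0,0],[0,0,-8],1],[[0,0,0],[0,0,-4],1],[[0,0,0],[0,0,0],1]]'
python3 - <<'E'
from h import *
plan([648.5,27,190],-0.12,10,1)
p=snap('top'); im=cv2.cvtColor(p['pixels'],cv2.COLOR_RGB2BGR)[180:280,220:360]
cv2.imwrite('pics/z9.png',cv2.resize(cv2.convertScaleAbs(im,alpha=2,beta=20),None,fx=5,fy=5,interpolation=2))
E
```

```text
t: 14.35
ee_pos: [487.2, -72.5, 187.7]
orientation: [-3.131, -0.245, -0.0]
ft_force: [-0.0, -0.2, -0.6]
width: 87.4
at [487.2 -72.5 187.7] toolx [0.988 0.156 0.   ] w [-0.001 -0.     0.276] d [161.3  99.5   2.3] |d|/N 19.0 turn/N 0.028
[[[-0.0, -0.0, 0.028], [17.5, -7.3, -0.2], 1], [[-0.0, -0.0, 0.028], [17.3, -7.8, -0.2], 1], [[-0.0, -0.0, 0.028], [17.1, -8.3, -0.2], 1], [[-0.0, -0.0, 0.028], [16.8, -8.7, -0.2], 1], [[-0.0, -0.0, 0.028], [16.6, -9.2, -0.2], 1], [[-0.0, -0.0, 0.028], [16.3, -9.7, -0.2], 1], [[-0.0, -0.0, 0.028], [16.0, -10.1, -0.2], 1], [[-0.0, -0.0, 0.028], [15.8, -10.5, -0.2], 1], [[-0.0, -0.0, 0.028], [15.5, -11.0, -0.2], 1], [[-0.0, -0.0, 0.028], [15.1, -11.4, -0.2], 1]]
```

```bash
python3 -m handwheel '[[[0,0,0.03],[17,-7,0],1],[[0,0,0.035],[22,-10,0],1],[[0,0,0.035],[22,-11,0],1],[[0,0,0.035],[22,-12,0],1],[[0,0,0.035],[22,-12,0],1],[[0,0,0.035],[22,-13,0],1],[[0,0,0.03],[18,-12,0],1],[[0,0,0.02],[10,-9,0],1],[[0,0,0.01],[4,-5,0],1],[[0,0,0],[0,0,0],1]]'
python3 - <<'E'
from h import *
plan([648.5,27,190],-0.12,10,1)
p=snap('wrist','w10.png')
print(w2p(p,[[648.5,27,126],[635.5,-45,148]]).round(1))
E
```

```text
t: 15.23
ee_pos: [643.7, 28.9, 175.1]
orientation: [-3.135, 0.194, 0.028]
ft_force: [0.1, 0.0, -0.0]
width: 87.8
at [643.7  28.9 175.1] toolx [ 0.992 -0.123 -0.018] w [ 0.001  0.018 -0.004] d [ 4.8 -1.9 14.9] |d|/N 1.6 turn/N 0.002
[[[0.0, 0.002, -0.0], [0.5, 0.1, -1.5], 1], [[0.0, 0.002, -0.0], [0.5, 0.1, -1.5], 1], [[0.0, 0.002, -0.0], [0.5, 0.1, -1.5], 1], [[0.0, 0.002, -0.0], [0.5, 0.1, -1.5], 1], [[0.0, 0.002, -0.0], [0.5, 0.1, -1.5], 1], [[0.0, 0.002, -0.0], [0.5, 0.1, -1.5], 1], [[0.0, 0.002, -0.0], [0.5, 0.1, -1.5], 1], [[0.0, 0.002, -0.0], [0.5, 0.1, -1.5], 1], [[0.0, 0.002, -0.0], [0.5, 0.1, -1.5], 1], [[0.0, 0.002, -0.0], [0.5, 0.1, -1.5], 1]]
[[289.1 227.2]
 [283.2 332.8]]
```

View pics/w10.png

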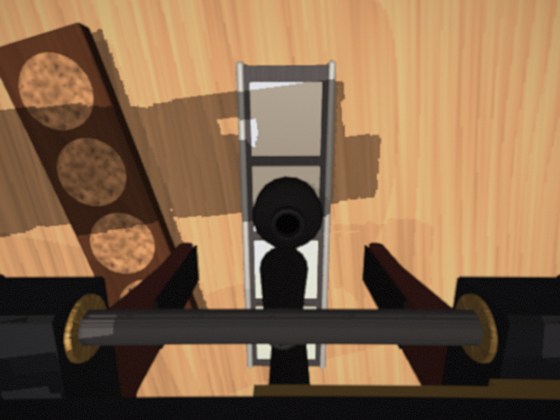

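Run:
```python
from h import *
p=snap('wrist')
X=[[449.3,152.5,36],[460.6,77,36],[472,1.8,36],[648.5,27,126]]
print(w2p(p,X).round(1)); print(w2p(p,np.array(X)+[0,10,0])-w2p(p,X))
im=cv2.cvtColor(p['pixels'],cv2.COLOR_RGB2BGR)
for x0,y0,x1,y1 in [(10,40,110,140),(45,125,140,220)]:
    m=(im[y0:y1,x0:x1,2]>92).astype(np.uint8)
m=(im[:,:,2]>0)
cv2.imwrite('pics/w11.png',cv2.resize(cv2.convertScaleAbs(im[30:280,0:330],alpha=1.5,beta=20),None,fx=2.4,fy=2.4,interpolation=2))
for q in ['round_mid','cone_mid','tall_mid']:
    print(q,[(np.round(c2w(p,d['position']),1).tolist(),round(d['score'],2)) for d in ctrl.spot_point(p,q)[:2]])
```

```text
[[ 57.9  92.3]
 [ 93.  172.6]
 [123.4 243.1]
 [290.2 226.6]]
[[ -3.46204057 -11.70016752]
 [ -2.84258785 -10.21708284]
 [ -2.38070179  -9.0847711 ]
 [ -1.60178929 -13.1037718 ]]
round_mid [([650.4, 30.9, 80.1], 0.85)]
cone_mid [([626.7, -43.6, 93.8], 0.79)]
tall_mid [([632.5, -127.5, 104.6], 0.64)]
```

View pics/w11.png

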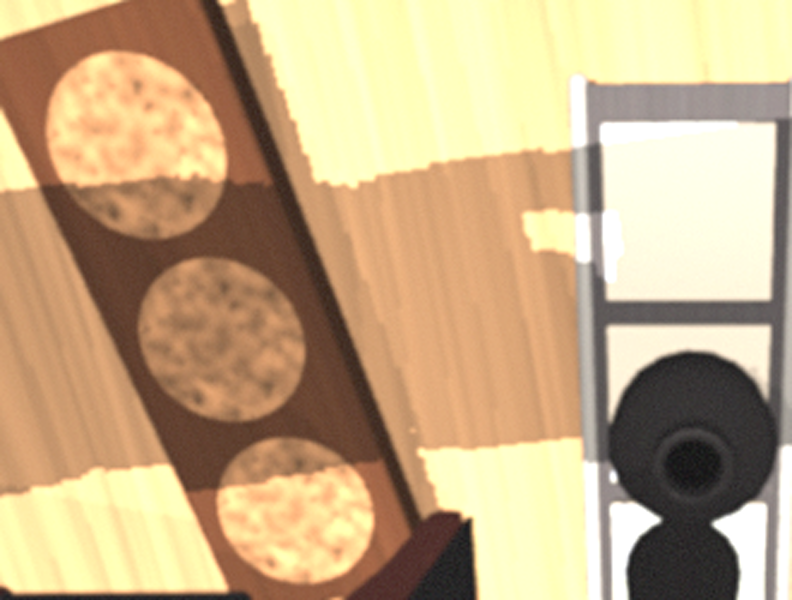

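```bash
python3 -m handwheel '[[[0,0.009,0],[2,0,8],1],[[0,0.009,0],[2,0,10],1],[[0,0,0],[0,0,12],1],[[0,0,0],[0,0,12],1],[[0,0,0],[0,0,12],1],[[0,0,0],[0,0,12],1],[[0,0,0],[0,0,10],1],[[0,0,0],[0,0,6],1],[[0,0,0],[0,0,3],1],[[0,0,0],[0,0,0],1]]'
python3 - <<'E'
from h import *
plan([648,29,80],-0.12,1,1)
E
```

```text
t: 16.32
ee_pos: [644.2, 24.3, 82.8]
orientation: [3.134, -0.199, 0.002]
ft_force: [-0.2, 0.2, -0.0]
width: 87.7
at [644.2  24.3  82.8] toolx [ 0.992 -0.126  0.001] w [ 0.001 -0.001 -0.007] d [ 3.8  4.7 -2.8] |d|/N 6.7 turn/N 0.007
[[[0.001, -0.001, -0.007], [3.2, -5.2, 2.7], 1]]
```

```bash
python3 -m handwheel '[[[0,0,0],[1,-2,1],1],[[0,0,0],[1,-2,1],1],[[0,0,0],[1,-1,0],1],[[0,0,0],[0,0,0],1],[[0,0,0],[0,0,0],1],[[0,0,0],[0,0,0],1],[[0,0,0],[0,0,0],1],[[0,0,0],[0,0,0],1],[[0,0,0],[0,0,0],1],[[0,0,0],[0,0,0],1]]'
python3 - <<'E'
from h import *
plan([648,29,80],-0.12,1,1)
E
```

```text
t: 17.15
ee_pos: [650.5, 29.7, 83.4]
orientation: [3.135, -0.198, 0.01]
ft_force: [0.3, 0.5, 0.6]
width: 87.9
at [650.5  29.7  83.4] toolx [ 0.992 -0.126  0.006] w [ 0.    -0.006 -0.006] d [-2.5 -0.7 -3.4] |d|/N 4.3 turn/N 0.009
[[[0.0, -0.006, -0.006], [-2.5, 1.0, 3.4], 1]]
```

```bash
python3 -m handwheel '[[[0,0,0],[-1,0.5,2],1],[[0,0,0],[0,0,1.5],1],[[0,0,0],[0,0,0],1],[[0,0,0],[0,0,0],0],[[0,0,0],[0,0,0],0],[[0,0,0],[0,0,0],0],[[0,0,0],[0,0,0],0],[[0,0,0],[0,0,0],0],[[0,0,0],[0,0,0],0],[[0,0,0],[0,0,0],0]]'
python3 - <<'E'
from h import *
plan([648,29,80],-0.12,1,1)
E
```

```text
t: 17.98
ee_pos: [648.8, 29.2, 79.2]
orientation: [3.135, -0.199, 0.008]
ft_force: [-0.7, -0.4, -0.4]
width: 56.1
at [648.8  29.2  79.2] toolx [ 0.992 -0.126  0.005] w [ 0.    -0.005 -0.007] d [-0.8 -0.2  0.8] |d|/N 1.1 turn/N 0.008
[[[0.0, -0.005, -0.007], [-0.8, 0.3, -0.8], 1]]
```

Run:
```python
from h import *
print(ctrl.get_obs()['width'])
p=snap('wrist','w12.png');print(ctrl.get_obs()['width'],w2p(p,[648,29,126]))
p=snap('side','s12.png');print(ctrl.get_obs()['width'])
```

```text
56.120514671232264
56.46016207749233 [[279.98512652 288.61143298]]
56.445344915014566
```

View pics/w12.png

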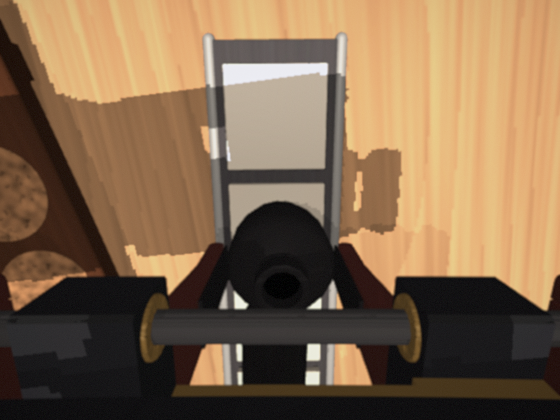

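View pics/s12.png

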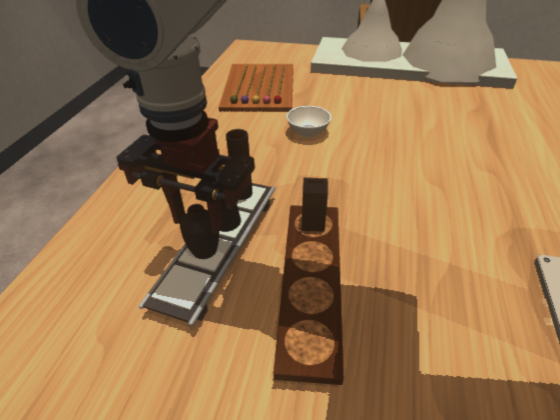

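The round vase is gripped with its rim at px (283,286), within 3 px of prediction. Lifting.

```bash
python3 -m handwheel '[[[0,0,0],[0,0,0],0],[[0,0,0],[0,0,-3],0],[[0,0,0],[0,0,-5],0],[[0,0,0],[0,0,-10],0],[[0,0,0],[0,0,-14],0],[[0,0,0],[0,0,-16],0],[[0,0,0],[0,0,-16],0],[[0,0,0],[0,0,-16],0],[[0,0,0],[0,0,-10],0],[[0,0,0],[0,0,-4],0]]'
python3 - <<'E'
from h import *
print(pose()[0]['ft_force'],pose()[0]['width'])
plan([472,2.5,185],0.149,10,0)
E
```

```text
t: 18.92
ee_pos: [646.5, 29.2, 179.2]
orientation: [3.134, -0.199, 0.001]
ft_force: [0.0, -0.4, -1.2]
width: 56.4
[ 0.04510706 -0.4235099  -1.23554373] 56.40841766572029
at [646.5  29.2 179.2] toolx [ 0.992 -0.126  0.001] w [ 0.001 -0.001 -0.276] d [-174.5  -26.7    5.8] |d|/N 17.7 turn/N 0.028
[[[0.0, -0.0, -0.028], [-17.0, 4.9, -0.6], 0], [[0.0, -0.0, -0.028], [-17.1, 4.4, -0.6], 0], [[0.0, -0.0, -0.028], [-17.2, 3.9, -0.6], 0], [[0.0, -0.0, -0.028], [-17.3, 3.4, -0.6], 0], [[0.0, -0.0, -0.028], [-17.4, 3.0, -0.6], 0], [[0.0, -0.0, -0.028], [-17.5, 2.5, -0.6], 0], [[0.0, -0.0, -0.028], [-17.5, 2.0, -0.6], 0], [[0.0, -0.0, -0.028], [-17.6, 1.5, -0.6], 0], [[0.0, -0.0, -0.028], [-17.6, 1.0, -0.6], 0], [[0.0, -0.0, -0.028], [-17.6, 0.5, -0.6], 0]]
```

```bash
python3 -m handwheel '[[[0,0,-0.02],[-12,3,-1],0],[[0,0,-0.03],[-20,5,-1],0],[[0,0,-0.035],[-24,5,-1],0],[[0,0,-0.035],[-24,4,-1],0],[[0,0,-0.035],[-24,4,0],0],[[0,0,-0.035],[-24,3,0],0],[[0,0,-0.035],[-22,2,0],0],[[0,0,-0.03],[-14,1,0],0],[[0,0,-0.02],[-8,0,0],0],[[0,0,0],[-2,0,0],0]]'
python3 - <<'E'
from h import *
plan([472,2.5,90],0.149,10,0)
E
```

```text
t: 19.75
ee_pos: [464.0, 2.8, 183.8]
orientation: [3.13, 0.255, 0.006]
ft_force: [0.1, 0.5, -1.2]
width: 56.5
at [464.    2.8 183.8] toolx [0.987 0.162 0.004] w [ 0.002 -0.004  0.013] d [  8.   -0.3 -93.8] |d|/N 9.4 turn/N 0.001
[[[0.0, -0.0, 0.001], [0.7, 0.1, 9.4], 0], [[0.0, -0.0, 0.001], [0.8, 0.1, 9.4], 0], [[0.0, -0.0, 0.001], [0.8, 0.1, 9.4], 0], [[0.0, -0.0, 0.001], [0.8, 0.1, 9.4], 0], [[0.0, -0.0, 0.001], [0.8, 0.1, 9.4], 0], [[0.0, -0.0, 0.001], [0.8, 0.1, 9.4], 0], [[0.0, -0.0, 0.001], [0.8, 0.1, 9.4], 0], [[0.0, -0.0, 0.001], [0.8, 0.1, 9.4], 0], [[0.0, -0.0, 0.001], [0.8, 0.1, 9.4], 0], [[0.0, -0.0, 0.001], [0.8, 0.1, 9.4], 0]]
```

```bash
cat > look.py <<'E'
import sys
from h import *
n,cx,cy,out=sys.argv[1],int(sys.argv[2]),int(sys.argv[3]),sys.argv[4]
p=snap(n); x0,y0=max(cx-70,0),max(cy-50,0)
im=cv2.cvtColor(p['pixels'],cv2.COLOR_RGB2BGR)[y0:y0+100,x0:x0+140]
z=cv2.resize(cv2.convertScaleAbs(im,alpha=2,beta=20),None,fx=5,fy=5,interpolation=2)
if len(sys.argv)>6:  # ring at x y z r
    X,Y,Z,r=map(float,sys.argv[5:9]); a=np.linspace(0,2*np.pi,60)
    q=((w2p(p,np.c_[X+r*np.cos(a),Y+r*np.sin(a),0*a+Z])+.5-[x0,y0])*5).astype(int)
    cv2.polylines(z,[q.reshape(-1,1,2)],True,(0,255,0),1)
cv2.imwrite('pics/'+out,z)
E
python3 -m handwheel '[[[0,0,0],[1,0,10],0],[[0,0,0],[2,0,13],0],[[0,0,0],[2,0,13],0],[[0,0,0],[1,0,13],0],[[0,0,0],[1,0,13],0],[[0,0,0],[0,0,10],0],[[0,0,0],[0,0,6],0],[[0,0,0],[0,0,3],0],[[0,0,0],[0,0,0],0],[[0,0,0],[0,0,0],0]]'; python3 -c "
from h import *
plan([472,2.5,80],0.149,1,0)"; python3 look.py side 313 240 z13.png 472 2.5 36 20
```

```text
t: 20.58
ee_pos: [481.8, 4.8, 95.7]
orientation: [3.13, 0.246, 0.019]
ft_force: [0.0, 0.2, -1.9]
width: 56.3
at [481.8   4.8  95.7] toolx [0.988 0.156 0.012] w [ 0.003 -0.012  0.008] d [ -9.8  -2.3 -15.7] |d|/N 18.6 turn/N 0.015
[[[0.003, -0.012, 0.008], [-10.2, 0.7, 15.6], 0]]
```

View pics/z13.png

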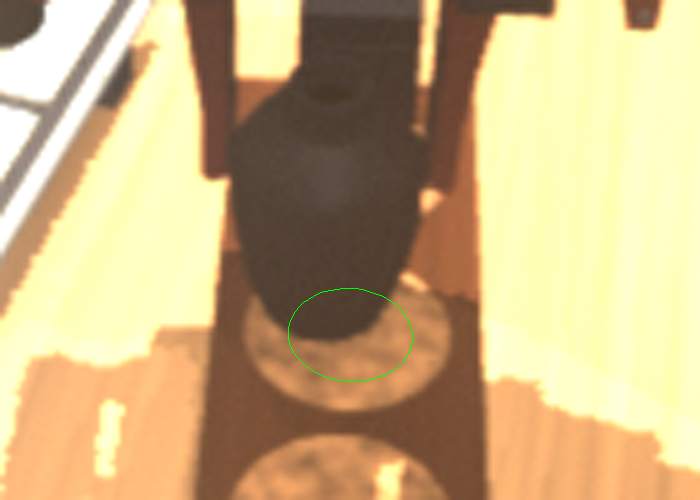

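```bash
python3 -m handwheel '[[[0,-0.005,0],[-2,0,1],0],[[0,-0.005,0],[-3,0.5,2],0],[[0,0,0],[-2,0,2],0],[[0,0,0],[-1,0,2],0],[[0,0,0],[0,0,1],0],[[0,0,0],[0,0,1],0],[[0,0,0],[0,0,0],0],[[0,0,0],[0,0,0],0],[[0,0,0],[0,0,0],0],[[0,0,0],[0,0,0],0]]'; python3 -c "
from h import *
plan([472,2.5,80],0.149,1,0)"; python3 look.py side 313 240 z14.png 472 2.5 36 20
```

```text
t: 21.47
ee_pos: [474.9, 2.7, 88.2]
orientation: [3.129, 0.245, 0.01]
ft_force: [-0.4, -0.6, -2.6]
width: 56.1
at [474.9   2.7  88.2] toolx [0.988 0.156 0.006] w [ 0.004 -0.006  0.007] d [-2.9 -0.2 -8.2] |d|/N 8.7 turn/N 0.01
[[[0.004, -0.006, 0.007], [-2.9, -0.3, 8.2], 0]]
```

View pics/z14.png

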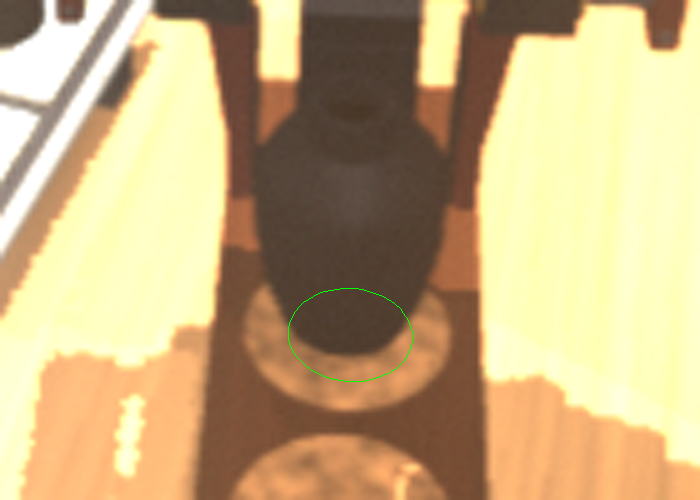

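```bash
python3 -m handwheel '[[[0,-0.003,0],[0,-0.5,1],0],[[0,-0.003,0],[0,-0.5,1.5],0],[[0,0,0],[0,0,1.5],0],[[0,0,0],[0,0,1.5],0],[[0,0,0],[0,0,1],0],[[0,0,0],[0,0,0.7],0],[[0,0,0],[0,0,0],0],[[0,0,0],[0,0,0],0],[[0,0,0],[0,0,0],0],[[0,0,0],[0,0,0],0]]'; python3 -c "
from h import *
plan([472,2.5,80],0.149,1,0)"; python3 look.py side 313 240 z15.png 472 2.5 36 20
```

```text
t: 22.35
ee_pos: [474.9, 3.8, 80.1]
orientation: [3.128, 0.245, -0.001]
ft_force: [-0.8, 0.1, -2.6]
width: 56.1
at [474.9   3.8  80.1] toolx [ 0.988  0.156 -0.001] w [0.004 0.001 0.007] d [-2.9 -1.3 -0.1] |d|/N 3.2 turn/N 0.008
[[[0.004, 0.001, 0.007], [-3.0, 0.9, 0.1], 0]]
```

View pics/z15.png

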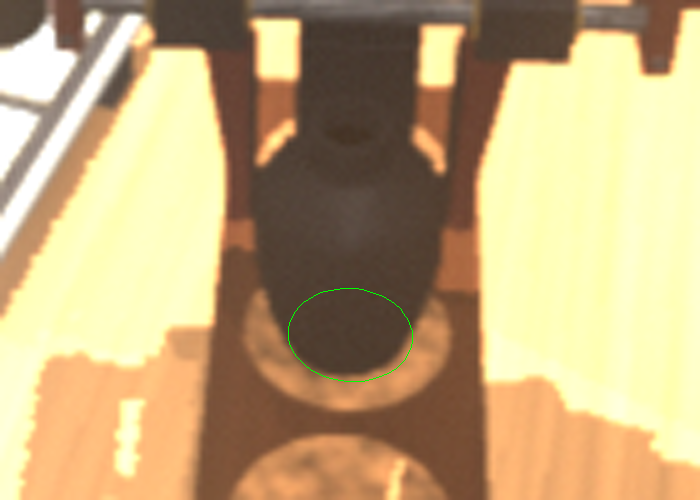

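```bash
python3 -m handwheel '[[[0,0,0],[0,0,0.6],0],[[0,0,0],[0,0,0.6],0],[[0,0,0],[0,0,0.5],0],[[0,0,0],[0,0,0],0],[[0,0,0],[0,0,0],0],[[0,0,0],[0,0,0],0],[[0,0,0],[0,0,0],0],[[0,0,0],[0,0,0],0],[[0,0,0],[0,0,0],0],[[0,0,0],[0,0,0],0]]'
```

```text
t: 23.23
ee_pos: [475.2, 3.7, 79.3]
orientation: [3.128, 0.245, 0.001]
ft_force: [-0.7, 0.6, 0.1]
width: 56.6
```

Touched down, since the weight is off the hand. Releasing and going up.

```bash
python3 -m handwheel '[[[0,0,0],[0,0,0],0.7],[[0,0,0],[0,0,0],0.8],[[0,0,0],[0,0,0],1],[[0,0,0],[0,0,0],1],[[0,0,0],[0,0,0],1],[[0,0,0],[0,0,-3],1],[[0,0,0],[0,0,-8],1],[[0,0,0],[0,0,-14],1],[[0,0,0],[0,0,-18],1],[[0,0,0],[0,0,-20],1]]'; python3 look.py side 313 240 z16.png 472 2.5 36 20;  python3 -c "
from h import *
plan([635.5,-45,205],-0.12,10,1)"
```

```text
t: 24.07
ee_pos: [472.9, 4.0, 142.8]
orientation: [3.129, 0.245, -0.01]
ft_force: [-1.2, 0.6, 0.6]
width: 88.1
at [475.4   4.  146.6] toolx [ 0.988  0.156 -0.001] w [0.004 0.    0.276] d [160.1 -49.   58.4] |d|/N 17.7 turn/N 0.028
[[[0.0, 0.0, 0.028], [15.0, 7.4, -5.8], 1], [[0.0, 0.0, 0.028], [15.2, 6.9, -5.8], 1], [[0.0, 0.0, 0.028], [15.4, 6.5, -5.8], 1], [[0.0, 0.0, 0.028], [15.6, 6.1, -5.8], 1], [[0.0, 0.0, 0.028], [15.8, 5.6, -5.8], 1], [[0.0, 0.0, 0.028], [15.9, 5.2, -5.8], 1], [[0.0, 0.0, 0.028], [16.1, 4.8, -5.8], 1], [[0.0, 0.0, 0.028], [16.2, 4.3, -5.8], 1], [[0.0, 0.0, 0.028], [16.3, 3.9, -5.8], 1], [[0.0, 0.0, 0.028], [16.4, 3.4, -5.8], 1]]
```

View pics/z16.png

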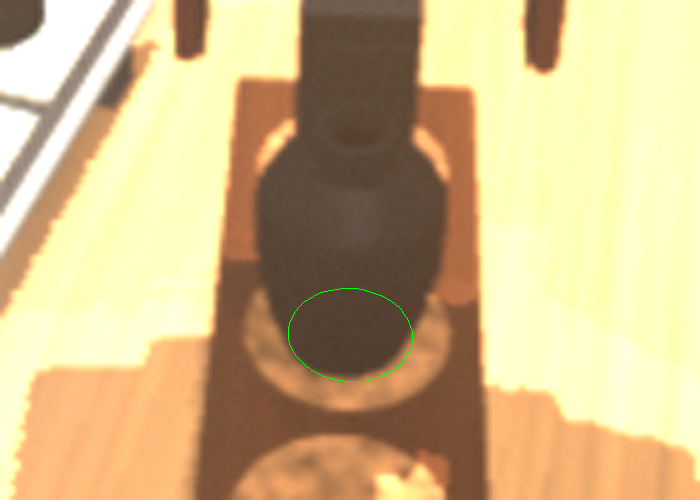

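The round vase stands centred on its pad, with its foot inside the predicted ring. Next is the cone.

```bash
python3 -m handwheel '[[[0,0,0.02],[8,5,-16],1],[[0,0,0.03],[16,8,-12],1],[[0,0,0.035],[22,9,-12],1],[[0,0,0.035],[23,9,-8],1],[[0,0,0.035],[23,8,-4],1],[[0,0,0.035],[22,7,0],1],[[0,0,0.035],[18,5,0],1],[[0,0,0.03],[12,3,0],1],[[0,0,0.015],[6,1,0],1],[[0,0,0],[2,0,0],1]]';python3 -m handwheel '[[[0,0,0],[0,0,0],1],[[0,0,0],[0,0,0],1],[[0,0,0],[0,0,0],1],[[0,0,0],[0,0,0],1],[[0,0,0],[0,0,0],1],[[0,0,0],[0,0,0],1],[[0,0,0],[0,0,0],1],[[0,0,0],[0,0,0],1],[[0,0,0],[0,0,0],1],[[0,0,0],[0,0,0],1]]'
python3 - <<'E'
from h import *
plan([635.5,-45,200],-0.12,1,1)
p=snap('wrist','w17.png')
X=[[635.5,-45,148],[631,-125.6,166],[460.6,77,36],[449.3,152.5,36]]
print(w2p(p,X).round(1)); print((w2p(p,np.array(X)+[0,10,0])-w2p(p,X)).round(1))
im=cv2.cvtColor(p['pixels'],cv2.COLOR_RGB2BGR)
cv2.imwrite('pics/w17.png',cv2.resize(cv2.convertScaleAbs(im[0:300,0:400],alpha=1.7,beta=20),None,fx=2,fy=2,interpolation=2))
for q in ['cone_mid','tall_mid']:
    print(q,[(np.round(c2w(p,d['position']),1).tolist(),round(d['score'],2)) for d in ctrl.spot_point(p,q)[:2]])
E
```

```text
t: 24.95
ee_pos: [636.7, -47.3, 210.4]
orientation: [3.132, -0.197, 0.015]
ft_force: [0.5, 0.1, -0.7]
width: 87.6
t: 25.78
ee_pos: [632.9, -45.8, 210.7]
orientation: [3.132, -0.191, 0.011]
ft_force: [-0.2, -0.5, 0.3]
width: 87.6
at [632.9 -45.8 210.7] toolx [ 0.993 -0.122  0.007] w [ 0.003 -0.007 -0.002] d [  2.6   0.8 -10.7] |d|/N 11.0 turn/N 0.008
[[[0.003, -0.007, -0.002], [2.4, -1.2, 10.7], 1]]
[[283.7 218.7]
 [290.7 324.4]
 [ 95.3  93.4]
 [ 60.3   9.4]]
[[ -1.6 -12.5]
 [ -1.5 -11.3]
 [ -2.8 -10.6]
 [ -3.5 -12.3]]
cone_mid [([634.6, -45.3, 95.9], 0.62)]
tall_mid [([632.6, -128.1, 100.1], 0.79)]
```

View pics/w17.png

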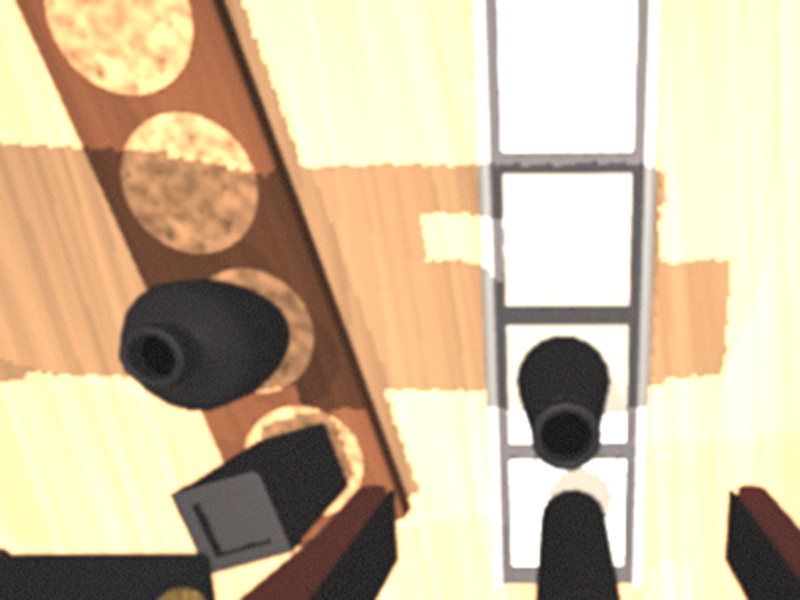

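```bash
python3 -m handwheel '[[[0,-0.005,0],[1,-0.5,10],1],[[0,0,0],[1,-0.5,13],1],[[0,0,0],[0,-0.5,14],1],[[0,0,0],[0,0,14],1],[[0,0,0],[0,0,14],1],[[0,0,0],[0,0,12],1],[[0,0,0],[0,0,8],1],[[0,0,0],[0,0,4],1],[[0,0,0],[0,0,0],1],[[0,0,0],[0,0,0],1]]';python3 -m handwheel '[[[0,0,0],[0,0,0],1],[[0,0,0],[0,0,0],1],[[0,0,0],[0,0,0],1],[[0,0,0],[0,0,0],1],[[0,0,0],[0,0,0],1],[[0,0,0],[0,0,0],1],[[0,0,0],[0,0,0],1],[[0,0,0],[0,0,0],1],[[0,0,0],[0,0,0],1],[[0,0,0],[0,0,0],1]]'
python3 - <<'E'
from h import *
plan([635.5,-44,110],-0.12,1,1)
E
```

```text
t: 26.77
ee_pos: [634.3, -44.7, 109.6]
orientation: [3.133, -0.191, -0.004]
ft_force: [-0.2, -0.4, 0.6]
width: 88.0
t: 27.6
ee_pos: [636.9, -44.8, 113.6]
orientation: [3.133, -0.191, 0.006]
ft_force: [-0.1, 0.8, -0.3]
width: 87.8
at [636.9 -44.8 113.6] toolx [ 0.993 -0.122  0.004] w [ 0.003 -0.004 -0.002] d [-1.4  0.8 -3.6] |d|/N 3.9 turn/N 0.006
[[[0.003, -0.004, -0.002], [-1.5, -0.7, 3.6], 1]]
```

```bash
python3 -m handwheel '[[[0,0,0],[-1,-0.5,2],1],[[0,0,0],[0,0,1],0.6],[[0,0,0],[0,0,0],0],[[0,0,0],[0,0,0],0],[[0,0,0],[0,0,0],0],[[0,0,0],[0,0,0],0],[[0,0,0],[0,0,0],0],[[0,0,0],[0,0,0],0],[[0,0,0],[0,0,0],0],[[0,0,0],[0,0,0],0]]'; python3 -m handwheel '[[[0,0,0],[0,0,0],0],[[0,0,0],[0,0,0],0],[[0,0,0],[0,0,0],0],[[0,0,0],[0,0,0],0],[[0,0,0],[0,0,0],0],[[0,0,0],[0,0,-2],0],[[0,0,0],[0,0,-4],0],[[0,0,0],[0,0,-6],0],[[0,0,0],[0,0,-6],0],[[0,0,0],[0,0,-4],0]]'
python3 - <<'E'
from h import *
print(pose()[0]['width']);plan([570,0,200],0,1,0)
E
python3 look.py side 230 210 z18.png
```

```text
t: 28.43
ee_pos: [635.6, -44.2, 109.9]
orientation: [3.133, -0.191, 0.005]
ft_force: [-0.9, 0.3, -0.1]
width: 31.0
t: 29.27
ee_pos: [633.7, -43.9, 131.7]
orientation: [3.133, -0.192, -0.002]
ft_force: [-0.3, -0.1, -2.6]
width: 28.3
28.313583795214722
at [633.7 -43.9 131.7] toolx [ 0.993 -0.122 -0.001] w [ 0.003  0.001 -0.122] d [-63.7  43.9  68.3] |d|/N 103.2 turn/N 0.122
[[[0.003, 0.001, -0.122], [-68.6, -35.6, -68.4], 0]]
```

View pics/z18.png

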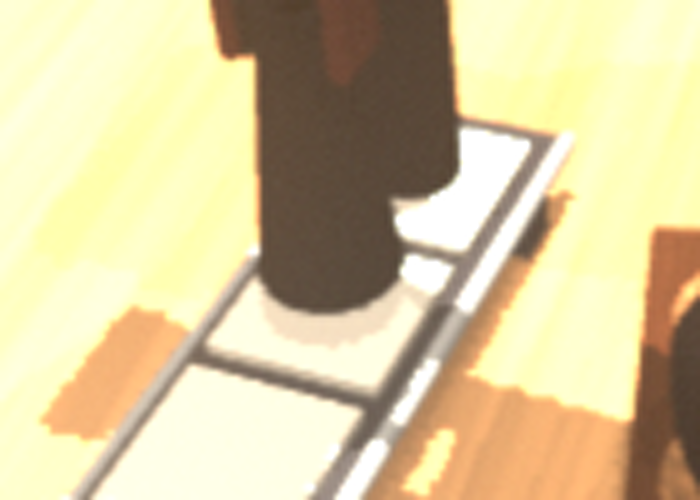

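```bash
for z in 36 46 58; do python3 look.py side 230 210 z19_$z.png 633.7 -43.5 $z 26; done
python3 - <<'E'
import cv2,numpy as np
cv2.imwrite('pics/z19.png',np.hstack([cv2.resize(cv2.imread(f'pics/z19_{z}.png')[50:400,150:500],(266,266)) for z in (36,46,58)]))
E
```

```text
(no output)
```

View pics/z19.png

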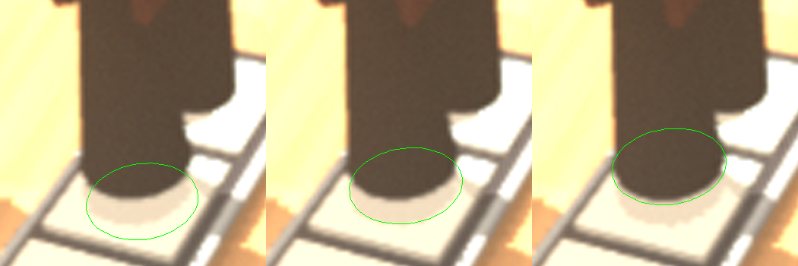

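The foot matches z ≈ 58, which equals the lift, so the vase did not slip in the grip. Carrying it over.

```bash
python3 -m handwheel '[[[0,0,0],[0,0,-8],0],[[0,0,0],[-4,0,-14],0],[[0,0,-0.02],[-10,-6,-16],0],[[0,0,-0.035],[-18,-12,-16],0],[[0,0,-0.035],[-22,-16,-16],0],[[0,0,-0.035],[-22,-17,-12],0],[[0,0,-0.035],[-22,-17,-6],0],[[0,0,-0.035],[-22,-18,0],0],[[0,0,-0.03],[-18,-16,0],0],[[0,0,-0.02],[-10,-10,0],0]]'; python3 -c "
from h import *
plan([460.6,78.5,220],0.149,4,0)"
```

```text
t: 30.3
ee_pos: [481.5, 72.3, 230.6]
orientation: [3.133, 0.203, 0.007]
ft_force: [-0.5, -0.6, -2.9]
width: 28.1
at [481.5  72.3 230.6] toolx [0.992 0.129 0.004] w [ 0.003 -0.004 -0.02 ] d [-20.9   6.2 -10.6] |d|/N 6.1 turn/N 0.005
[[[0.001, -0.001, -0.005], [-5.0, -2.2, 2.6], 0], [[0.001, -0.001, -0.005], [-5.0, -2.2, 2.6], 0], [[0.001, -0.001, -0.005], [-5.0, -2.3, 2.6], 0], [[0.001, -0.001, -0.005], [-4.9, -2.3, 2.7], 0]]
```

```bash
python3 -m handwheel '[[[0,0,0],[-5,-1,2],0],[[0,0,0],[-5,-1,4],0],[[0,0,0],[-4,-1,8],0],[[0,0,0],[-2,0,10],0],[[0,0,0],[0,0,10],0],[[0,0,0],[0,0,8],0],[[0,0,0],[0,0,4],0],[[0,0,0],[0,0,2],0],[[0,0,0],[0,0,0],0],[[0,0,0],[0,0,0],0]]'; python3 -m handwheel '[[[0,0,0],[0,0,0],0],[[0,0,0],[0,0,0],0],[[0,0,0],[0,0,0],0],[[0,0,0],[0,0,0],0],[[0,0,0],[0,0,0],0],[[0,0,0],[0,0,0],0],[[0,0,0],[0,0,0],0],[[0,0,0],[0,0,0],0],[[0,0,0],[0,0,0],0],[[0,0,0],[0,0,0],0]]'; python3 -c "
from h import *
plan([460.6,78.5,120],0.149,6,0)"
```

```text
t: 31.13
ee_pos: [465.9, 71.1, 179.3]
orientation: [3.132, 0.197, 0.01]
ft_force: [0.9, 0.1, -2.4]
width: 28.5
t: 31.97
ee_pos: [467.5, 71.2, 181.1]
orientation: [3.132, 0.197, 0.016]
ft_force: [0.2, 0.0, -2.2]
width: 28.5
at [467.5  71.2 181.1] toolx [0.992 0.125 0.01 ] w [ 0.004 -0.01  -0.023] d [ -6.9   7.3 -61.1] |d|/N 10.3 turn/N 0.004
[[[0.001, -0.002, -0.004], [-1.1, -1.4, 10.2], 0], [[0.001, -0.002, -0.004], [-1.1, -1.4, 10.2], 0], [[0.001, -0.002, -0.004], [-1.0, -1.4, 10.2], 0], [[0.001, -0.002, -0.004], [-1.0, -1.4, 10.2], 0], [[0.001, -0.002, -0.004], [-1.0, -1.4, 10.2], 0], [[0.001, -0.002, -0.004], [-1.0, -1.4, 10.2], 0]]
```

```bash
python3 -m handwheel '[[[0,-0.005,0],[-2,-2,6],0],[[0,-0.005,0],[-2,-3,9],0],[[0,0,0],[-2,-2,10],0],[[0,0,0],[-1,-1,10],0],[[0,0,0],[0,0,9],0],[[0,0,0],[0,0,6],0],[[0,0,0],[0,0,3],0],[[0,0,0],[0,0,0],0],[[0,0,0],[0,0,0],0],[[0,0,0],[0,0,0],0]]'; python3 -c "
from h import *
plan([460.6,78.5,110],0.149,1,0)";python3 look.py side 313 270 z20.png 460.6 78.5 36 26
```

```text
t: 32.8
ee_pos: [457.9, 79.2, 121.8]
orientation: [3.131, 0.197, -0.006]
ft_force: [1.3, -0.5, -2.2]
width: 28.0
at [457.9  79.2 121.8] toolx [ 0.992  0.125 -0.004] w [ 0.004  0.004 -0.023] d [  2.7  -0.7 -11.8] |d|/N 12.1 turn/N 0.024
[[[0.004, 0.004, -0.023], [2.6, 1.0, 11.8], 0]]
```

View pics/z20.png

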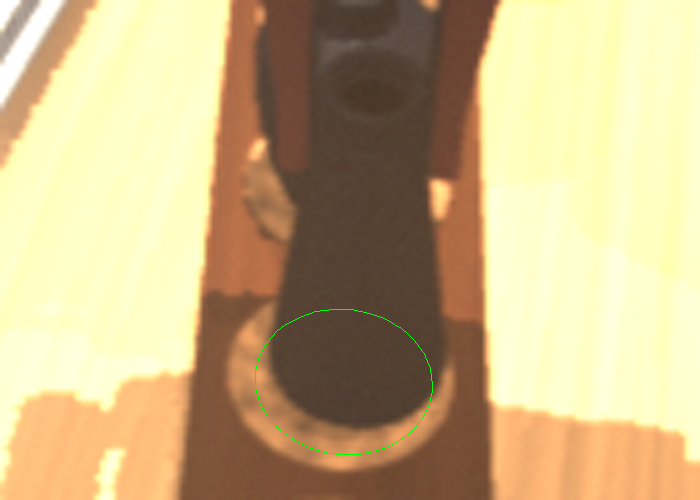

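```bash
python3 -m handwheel '[[[0,0.002,0],[1,0.3,2],0],[[0,0.002,0],[1,0.3,2],0],[[0,0,0],[0.7,0,2],0],[[0,0,0],[0,0,1.5],0],[[0,0,0],[0,0,1],0],[[0,0,0],[0,0,0.5],0],[[0,0,0],[0,0,0],0],[[0,0,0],[0,0,0],0],[[0,0,0],[0,0,0],0],[[0,0,0],[0,0,0],0]]'; python3 -c "
from h import *
plan([460.6,78.5,110],0.149,1,0)";python3 look.py side 313 270 z21.png 460.6 78.5 36 26
```

```text
t: 33.68
ee_pos: [462.5, 78.9, 113.5]
orientation: [3.132, 0.196, 0.007]
ft_force: [1.1, -0.2, -2.0]
width: 28.3
at [462.5  78.9 113.5] toolx [0.992 0.125 0.004] w [ 0.004 -0.004 -0.024] d [-1.9 -0.4 -3.5] |d|/N 4.0 turn/N 0.024
[[[0.004, -0.004, -0.024], [-1.9, 0.2, 3.4], 0]]
```

View pics/z21.png

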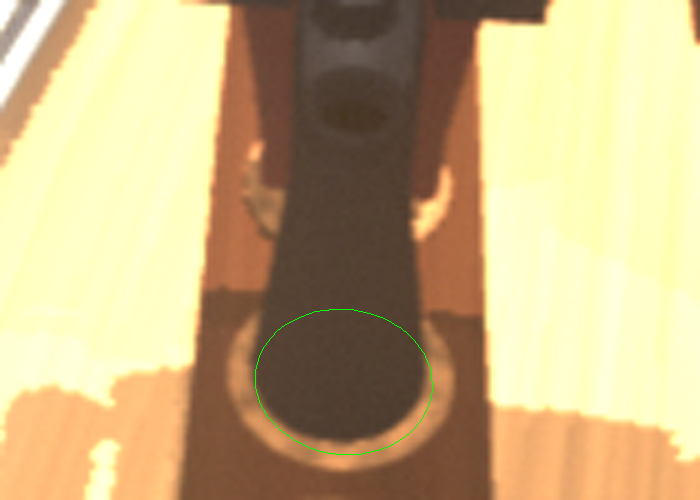

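Aligned, about 4 mm up. Lowering the rest slowly.

```bash
python3 -m handwheel '[[[0,0,0],[0,-0.3,0.8],0],[[0,0,0],[0,0,0.8],0],[[0,0,0],[0,0,0.8],0],[[0,0,0],[0,0,0.5],0],[[0,0,0],[0,0,0.3],0],[[0,0,0],[0,0,0],0],[[0,0,0],[0,0,0],0],[[0,0,0],[0,0,0],0],[[0,0,0],[0,0,0],0],[[0,0,0],[0,0,0],0]]'; python3 -c "
from h import *
plan([460.6,78.5,110],0.149,1,0)"
```

```text
t: 34.57
ee_pos: [462.6, 79.3, 110.0]
orientation: [3.132, 0.196, 0.007]
ft_force: [0.6, 0.1, -3.3]
width: 28.3
at [462.6  79.3 110. ] toolx [0.992 0.125 0.004] w [ 0.004 -0.004 -0.024] d [-2.  -0.8 -0. ] |d|/N 2.1 turn/N 0.024
[[[0.004, -0.004, -0.024], [-2.0, 0.5, -0.0], 0]]
```

```bash
python3 -m handwheel '[[[0,0,0],[0,0,0.6],0],[[0,0,0],[0,0,0.6],0],[[0,0,0],[0,0,0.4],0],[[0,0,0],[0,0,0],0],[[0,0,0],[0,0,0],0],[[0,0,0],[0,0,0],0],[[0,0,0],[0,0,0],0],[[0,0,0],[0,0,0],0],[[0,0,0],[0,0,0],0],[[0,0,0],[0,0,0],0]]';python3 look.py side 313 270 z22.png 460.6 78.5 36 26
```

```text
t: 35.4
ee_pos: [463.1, 79.3, 109.8]
orientation: [3.132, 0.196, 0.009]
ft_force: [0.0, 0.3, -1.4]
width: 28.8
```

View pics/z22.png

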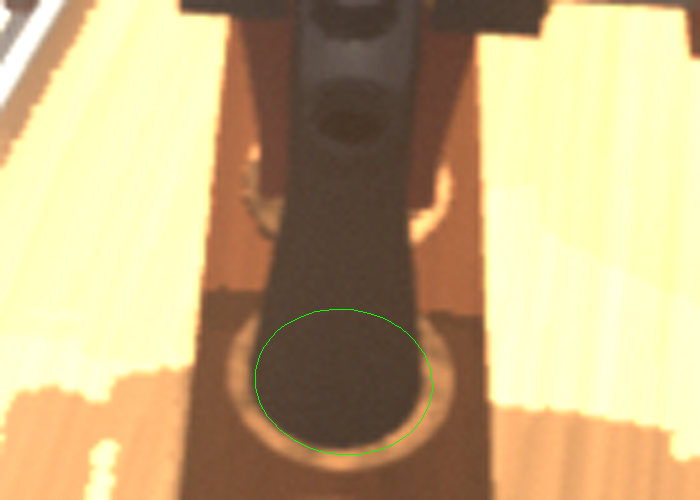

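```bash
python3 -m handwheel '[[[0,-0.003,0],[0.3,0,0.5],0],[[0,-0.003,0],[0,0,0.4],0],[[0,0,0],[0,0,0.3],0],[[0,0,0],[0,0,0],0],[[0,0,0],[0,0,0],0.45],[[0,0,0],[0,0,0],0.6],[[0,0,0],[0,0,0],1],[[0,0,0],[0,0,0],1],[[0,0,0],[0,0,0],1],[[0,0,0],[0,0,0],1]]';python3 -m handwheel '[[[0,0,0],[0,0,0],1],[[0,0,0],[0,0,0],1],[[0,0,0],[0,0,0],1],[[0,0,0],[0,0,-2],1],[[0,0,0],[0,0,-5],1],[[0,0,0],[0,0,-10],1],[[0,0,0],[0,0,-18],1],[[0,0,0],[0,0,-22],1],[[0,0,0],[0,0,-22],1],[[0,0,0],[0,0,-16],1]]'; python3 look.py side 313 270 z23.png 460.6 78.5 36 26; python3 -c "
from h import *
plan([631,-125,225],-0.12,10,1)"
```

```text
t: 36.28
ee_pos: [464.5, 79.5, 109.8]
orientation: [3.132, 0.196, 0.002]
ft_force: [-0.6, -0.5, -0.7]
width: 65.2
t: 37.12
ee_pos: [461.6, 79.5, 208.5]
orientation: [3.131, 0.196, -0.01]
ft_force: [-0.2, -0.2, -0.9]
width: 88.0
at [463.5  79.8 211.3] toolx [ 0.992  0.125 -0.002] w [0.004 0.002 0.245] d [ 167.5 -204.8   13.7] |d|/N 26.5 turn/N 0.025
[[[0.0, 0.0, 0.025], [14.1, 22.4, -1.3], 1], [[0.0, 0.0, 0.025], [14.6, 22.1, -1.3], 1], [[0.0, 0.0, 0.025], [15.1, 21.7, -1.3], 1], [[0.0, 0.0, 0.025], [15.7, 21.3, -1.3], 1], [[0.0, 0.0, 0.025], [16.2, 20.9, -1.3], 1], [[0.0, 0.0, 0.025], [16.7, 20.5, -1.3], 1], [[0.0, 0.0, 0.025], [17.2, 20.1, -1.3], 1], [[0.0, 0.0, 0.025], [17.7, 19.7, -1.4], 1], [[0.0, 0.0, 0.025], [18.2, 19.2, -1.4], 1], [[0.0, 0.0, 0.025], [18.6, 18.8, -1.4], 1]]
```

View pics/z23.png

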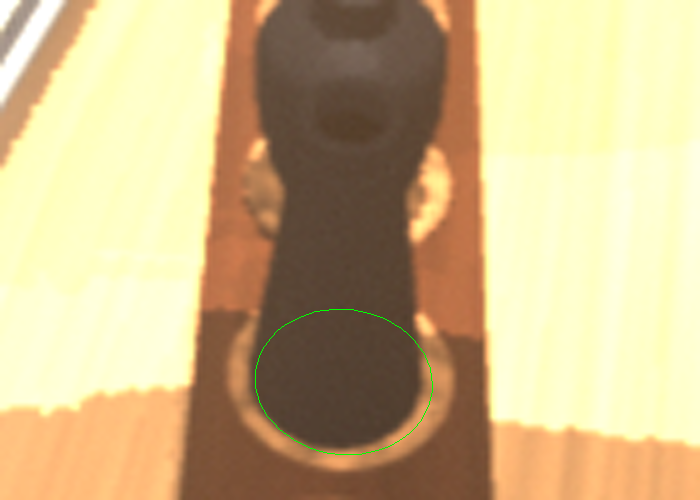

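The cone vase is standing, centred on its pad. Next is the tall vase.

```bash
python3 -m handwheel '[[[0,0,0.02],[10,16,-6],1],[[0,0,0.03],[17,27,-4],1],[[0,0,0.03],[20,31,0],1],[[0,0,0.03],[21,31,0],1],[[0,0,0.03],[22,30,0],1],[[0,0,0.03],[22,28,0],1],[[0,0,0.03],[20,22,0],1],[[0,0,0.025],[14,14,0],1],[[0,0,0.015],[8,8,0],1],[[0,0,0],[3,3,0],1]]';python3 -m handwheel '[[[0,0,0],[0,0,0],1],[[0,0,0],[0,0,0],1],[[0,0,0],[0,0,0],1],[[0,0,0],[0,0,0],1],[[0,0,0],[0,0,0],1],[[0,0,0],[0,0,0],1],[[0,0,0],[0,0,0],1],[[0,0,0],[0,0,0],1],[[0,0,0],[0,0,0],1],[[0,0,0],[0,0,0],1]]'
python3 - <<'E'
from h import *
plan([631,-125,225],-0.12,1,1)
p=snap('wrist')
X=[[631,-125.6,166],[449.3,152.5,36]]
print(w2p(p,X).round(1)); print((w2p(p,np.array(X)+[0,10,0])-w2p(p,X)).round(1))
im=cv2.cvtColor(p['pixels'],cv2.COLOR_RGB2BGR)
cv2.imwrite('pics/w24.png',cv2.resize(cv2.convertScaleAbs(im[0:300,0:400],alpha=1.7,beta=20),None,fx=2,fy=2,interpolation=2))
for q in ['tall_mid']:
    print(q,[(np.round(c2w(p,d['position']),1).tolist(),round(d['score'],2)) for d in ctrl.spot_point(p,q)[:2]])
E
```

```text
t: 38.0
ee_pos: [632.1, -136.7, 231.7]
orientation: [3.132, -0.192, 0.016]
ft_force: [0.4, 0.5, -0.2]
width: 87.7
t: 38.83
ee_pos: [628.9, -131.4, 232.4]
orientation: [3.134, -0.182, 0.012]
ft_force: [-1.0, 0.2, -0.2]
width: 87.9
at [ 628.9 -131.4  232.4] toolx [ 0.993 -0.115  0.008] w [ 0.002 -0.008  0.004] d [ 2.1  6.4 -7.4] |d|/N 10.0 turn/N 0.009
[[[0.002, -0.008, 0.004], [1.3, -6.6, 7.4], 1]]
[[282.2 211.6]
 [ 51.3 -90.2]]
[[ -1.5 -12.5]
 [ -3.7 -13.7]]
tall_mid [([630.0, -128.3, 101.2], 0.58)]
```

View pics/w24.png

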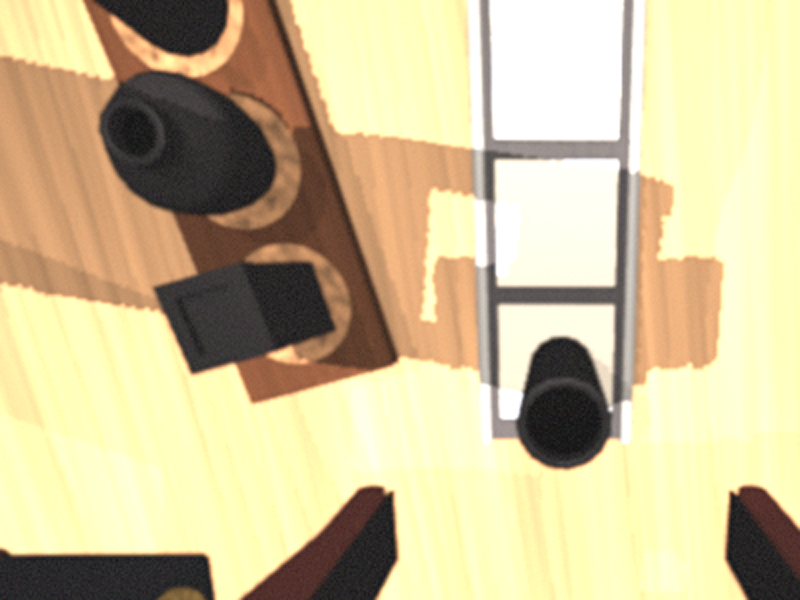

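```bash
python3 -m handwheel '[[[0,-0.004,0],[1,-2,5],1],[[0,-0.004,0],[0,-2,10],1],[[0,0,0],[0,-1,14],1],[[0,0,0],[0,0,15],1],[[0,0,0],[0,0,15],1],[[0,0,0],[0,0,14],1],[[0,0,0],[0,0,12],1],[[0,0,0],[0,0,8],1],[[0,0,0],[0,0,3],1],[[0,0,0],[0,0,0],1]]';python3 -m handwheel '[[[0,0,0],[0,0,0],1],[[0,0,0],[0,0,0],1],[[0,0,0],[0,0,0],1],[[0,0,0],[0,0,0],1],[[0,0,0],[0,0,0],1],[[0,0,0],[0,0,0],1],[[0,0,0],[0,0,0],1],[[0,0,0],[0,0,0],1],[[0,0,0],[0,0,0],1],[[0,0,0],[0,0,0],1]]'
python3 - <<'E'
from h import *
plan([631,-125.5,125],-0.12,1,1)
E
```

```text
t: 39.77
ee_pos: [630.2, -125.5, 126.2]
orientation: [3.135, -0.182, -0.007]
ft_force: [-0.4, -0.0, 0.0]
width: 87.6
t: 40.6
ee_pos: [632.7, -126.1, 130.1]
orientation: [3.134, -0.183, 0.003]
ft_force: [-0.3, -0.2, 0.7]
width: 87.8
at [ 632.7 -126.1  130.1] toolx [ 0.993 -0.116  0.002] w [ 0.002 -0.002  0.004] d [-1.7  0.6 -5.1] |d|/N 5.4 turn/N 0.005
[[[0.002, -0.002, 0.004], [-1.7, -0.4, 5.1], 1]]
```

```bash
python3 -m handwheel '[[[0,0,0],[-1,-0.3,2],1],[[0,0,0],[0,0,2],1],[[0,0,0],[0,0,0],0],[[0,0,0],[0,0,0],0],[[0,0,0],[0,0,0],0],[[0,0,0],[0,0,0],0],[[0,0,0],[0,0,0],0],[[0,0,0],[0,0,0],0],[[0,0,0],[0,0,0],0],[[0,0,0],[0,0,0],0]]'; python3 -m handwheel '[[[0,0,0],[0,0,0],0],[[0,0,0],[0,0,0],0],[[0,0,0],[0,0,0],0],[[0,0,0],[0,0,-2],0],[[0,0,0],[0,0,-4],0],[[0,0,0],[0,0,-8],0],[[0,0,0],[0,0,-12],0],[[0,0,0],[0,0,-14],0],[[0,0,0],[0,0,-14],0],[[0,0,0],[0,0,-8],0]]'
python3 - <<'E'
from h import *
print(pose()[0]['width'],pose()[0]['ft_force']);plan([449.3,153.5,240],0.149,20,0)
E
python3 look.py side 240 170 z25.png
```

```text
t: 41.43
ee_pos: [631.3, -125.6, 125.3]
orientation: [3.134, -0.182, 0.002]
ft_force: [-1.4, -0.3, 1.2]
width: 38.2
t: 42.27
ee_pos: [628.8, -124.9, 189.5]
orientation: [3.135, -0.183, -0.009]
ft_force: [1.1, -0.2, -1.5]
width: 36.5
36.5436696733167 [ 1.13449755 -0.19817661 -1.46129654]
at [ 628.8 -124.9  189.5] toolx [ 0.993 -0.116 -0.006] w [ 0.     0.006 -0.265] d [-179.5  278.4   50.5] |d|/N 16.8 turn/N 0.013
[[[0.0, 0.0, -0.013], [-10.5, -12.8, -2.5], 0], [[0.0, 0.0, -0.013], [-10.4, -12.9, -2.5], 0], [[0.0, 0.0, -0.013], [-10.2, -13.1, -2.5], 0], [[0.0, 0.0, -0.013], [-10.0, -13.2, -2.5], 0], [[0.0, 0.0, -0.013], [-9.8, -13.3, -2.5], 0], [[0.0, 0.0, -0.013], [-9.7, -13.5, -2.5], 0], [[0.0, 0.0, -0.013], [-9.5, -13.6, -2.5], 0], [[0.0, 0.0, -0.013], [-9.3, -13.7, -2.5], 0], [[0.0, 0.0, -0.013], [-9.1, -13.8, -2.5], 0], [[0.0, 0.0, -0.013], [-8.9, -13.9, -2.5], 0], [[0.0, 0.0, -0.013], [-8.8, -14.1, -2.5], 0], [[0.0, 0.0, -0.013], [-8.6, -14.2, -2.5], 0], [[0.0, 0.0, -0.013], [-8.4, -14.3, -2.5], 0], [[0.0, 0.0, -0.013], [-8.2, -14.4, -2.5], 0], [[0.0, 0.0, -0.013], [-8.0, -14.5, -2.5], 0], [[0.0, 0.0, -0.013], [-7.8, -14.6, -2.5], 0], [[0.0, 0.0, -0.013], [-7.6, -14.7, -2.5], 0], [[0.0, 0.0, -0.013], [-7.4, -14.8, -2.5], 0], [[0.0, 0.0, -0.013], [-7.2, -14.9, -2.5], 0], [[0.0, 0.0, -0.013], [-7.0, -15.0, -2.5], 0]]
```

View pics/z25.png

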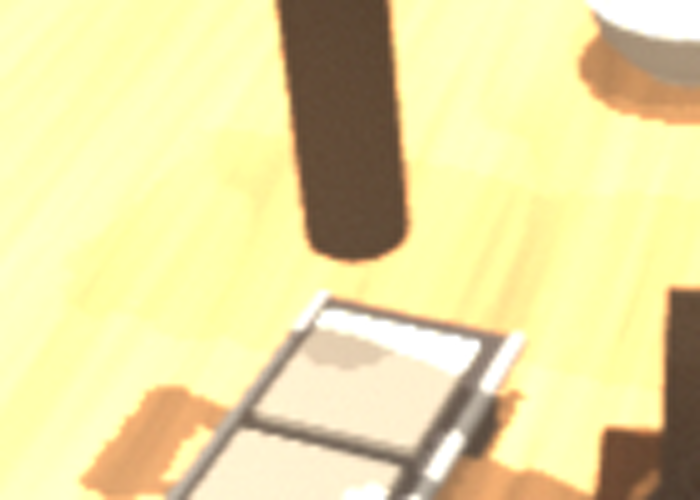

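```bash
python3 -m handwheel '[[[0,0,0],[-1,-6,-8],0],[[0,0,-0.01],[-4,-14,-10],0],[[0,0,-0.02],[-6,-22,-10],0],[[0,0,-0.02],[-7,-25,-10],0],[[0,0,-0.02],[-8,-26,-10],0],[[0,0,-0.02],[-8,-26,-6],0],[[0,0,-0.02],[-8,-26,0],0],[[0,0,-0.02],[-8,-26,0],0],[[0,0,-0.02],[-10,-25,0],0],[[0,0,-0.02],[-12,-22,0],0]]'; python3 -c "
from h import *
plan([449.3,153.5,240],0.149,10,0)"
```

```text
t: 43.15
ee_pos: [562.6, 108.4, 252.9]
orientation: [-3.139, -0.094, 0.002]
ft_force: [-0.1, 1.3, -2.9]
width: 36.8
at [562.6 108.4 252.9] toolx [ 0.998  0.06  -0.001] w [-0.001  0.001 -0.089] d [-113.3   45.1  -12.9] |d|/N 12.3 turn/N 0.009
[[[-0.0, 0.0, -0.009], [-11.0, -5.2, 1.3], 0], [[-0.0, 0.0, -0.009], [-11.0, -5.3, 1.3], 0], [[-0.0, 0.0, -0.009], [-10.9, -5.4, 1.3], 0], [[-0.0, 0.0, -0.009], [-10.9, -5.5, 1.3], 0], [[-0.0, 0.0, -0.009], [-10.8, -5.6, 1.3], 0], [[-0.0, 0.0, -0.009], [-10.8, -5.7, 1.3], 0], [[-0.0, 0.0, -0.009], [-10.7, -5.8, 1.3], 0], [[-0.0, 0.0, -0.009], [-10.7, -5.9, 1.3], 0], [[-0.0, 0.0, -0.009], [-10.6, -6.0, 1.3], 0], [[-0.0, 0.0, -0.009], [-10.6, -6.1, 1.3], 0]]
```

```bash
python3 -m handwheel '[[[0,0,-0.01],[-12,-10,0],0],[[0,0,-0.01],[-16,-6,0],0],[[0,0,-0.015],[-18,-5,0],0],[[0,0,-0.015],[-18,-4,0],0],[[0,0,-0.015],[-16,-3,0],0],[[0,0,-0.01],[-12,-2,0],0],[[0,0,0],[-7,0,0],0],[[0,0,0],[-3,0,0],0],[[0,0,0],[0,0,0],0],[[0,0,0],[0,0,0],0]]'; python3 -m handwheel '[[[0,0,0],[0,0,0],0],[[0,0,0],[0,0,0],0],[[0,0,0],[0,0,0],0],[[0,0,0],[0,0,0],0],[[0,0,0],[0,0,0],0],[[0,0,0],[0,0,0],0],[[0,0,0],[0,0,0],0],[[0,0,0],[0,0,0],0],[[0,0,0],[0,0,0],0],[[0,0,0],[0,0,0],0]]'; python3 -c "
from h import *
plan([449.3,153.5,140],0.149,10,0)"
```

```text
t: 43.98
ee_pos: [444.3, 136.3, 254.9]
orientation: [-3.131, -0.237, 0.005]
ft_force: [-0.8, 0.9, -2.3]
width: 37.0
t: 44.82
ee_pos: [447.1, 135.9, 254.6]
orientation: [-3.131, -0.234, 0.004]
ft_force: [-0.5, 0.6, -2.5]
width: 36.9
at [447.1 135.9 254.6] toolx [ 0.989  0.148 -0.003] w [-0.002  0.003 -0.   ] d [   2.2   17.6 -114.6] |d|/N 11.6 turn/N 0.0
[[[-0.0, 0.0, -0.0], [0.5, -1.7, 11.5], 0], [[-0.0, 0.0, -0.0], [0.5, -1.7, 11.5], 0], [[-0.0, 0.0, -0.0], [0.5, -1.7, 11.5], 0], [[-0.0, 0.0, -0.0], [0.5, -1.7, 11.5], 0], [[-0.0, 0.0, -0.0], [0.5, -1.7, 11.5], 0], [[-0.0, 0.0, -0.0], [0.5, -1.7, 11.5], 0], [[-0.0, 0.0, -0.0], [0.5, -1.7, 11.5], 0], [[-0.0, 0.0, -0.0], [0.5, -1.7, 11.5], 0], [[-0.0, 0.0, -0.0], [0.5, -1.7, 11.5], 0], [[-0.0, 0.0, -0.0], [0.5, -1.7, 11.5], 0]]
```

```bash
python3 -m handwheel '[[[0,0,0],[0,-4,4],0],[[0,0,0],[1,-5,8],0],[[0,0,0],[1,-5,13],0],[[0,0,0],[1,-2,16],0],[[0,0,0],[0,-1,16],0],[[0,0,0],[0,0,16],0],[[0,0,0],[0,0,14],0],[[0,0,0],[0,0,9],0],[[0,0,0],[0,0,5],0],[[0,0,0],[0,0,0],0]]'; python3 -m handwheel '[[[0,0,0],[0,0,0],0],[[0,0,0],[0,0,0],0],[[0,0,0],[0,0,0],0],[[0,0,0],[0,0,0],0],[[0,0,0],[0,0,0],0],[[0,0,0],[0,0,0],0],[[0,0,0],[0,0,0],0],[[0,0,0],[0,0,0],0],[[0,0,0],[0,0,0],0],[[0,0,0],[0,0,0],0]]'; python3 -c "
from h import *
plan([449.3,153.5,125],0.149,1,0)";python3 look.py side 313 310 z26.png 449.3 153.5 36 19
```

```text
t: 45.65
ee_pos: [447.1, 157.7, 145.8]
orientation: [-3.13, -0.235, 0.002]
ft_force: [-0.4, 0.5, -2.8]
width: 37.1
t: 46.48
ee_pos: [449.6, 158.6, 149.1]
orientation: [-3.129, -0.234, -0.007]
ft_force: [-0.6, -0.2, -1.5]
width: 36.8
at [449.6 158.6 149.1] toolx [0.989 0.149 0.005] w [-0.004 -0.005  0.   ] d [ -0.3  -5.1 -24.1] |d|/N 24.6 turn/N 0.006
[[[-0.004, -0.005, 0.0], [-1.1, 5.1, 24.0], 0]]
```

View pics/z26.png

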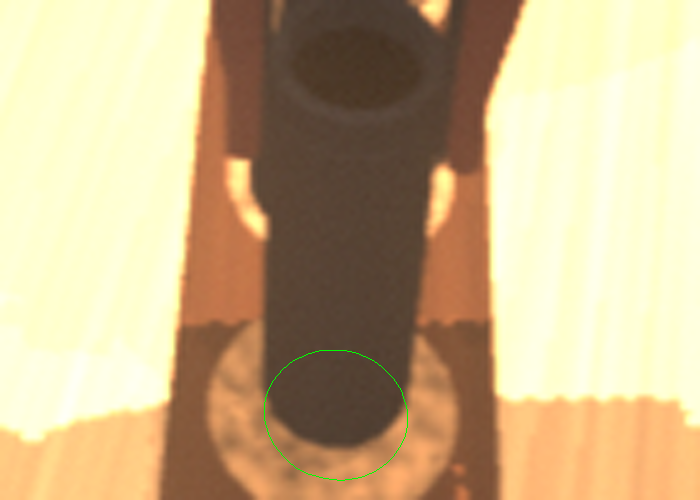

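```bash
python3 -m handwheel '[[[0,0,0],[0,1.5,3],0],[[0,0,0],[0,2,4],0],[[0,0,0],[0,1,4],0],[[0,0,0],[0,0,3],0],[[0,0,0],[0,0,2],0],[[0,0,0],[0,0,1],0],[[0,0,0],[0,0,0],0],[[0,0,0],[0,0,0],0],[[0,0,0],[0,0,0],0],[[0,0,0],[0,0,0],0]]'; python3 -c "
from h import *
plan([449.3,153.5,125],0.149,1,0)";python3 look.py side 313 330 z27.png 449.3 153.5 36 19
```

```text
t: 47.37
ee_pos: [449.9, 153.5, 129.4]
orientation: [-3.129, -0.234, -0.005]
ft_force: [0.4, -0.4, -2.6]
width: 36.9
at [449.9 153.5 129.4] toolx [0.989 0.149 0.003] w [-0.004 -0.003  0.   ] d [-0.6 -0.  -4.4] |d|/N 4.4 turn/N 0.005
[[[-0.004, -0.003, 0.0], [-0.6, -0.0, 4.4], 0]]
```

View pics/z27.png

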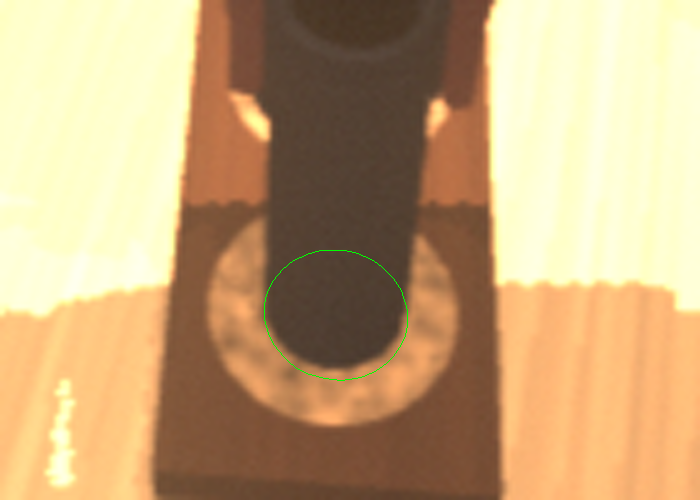

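The foot sits inside the ring, about 4 mm up. Lowering.

```bash
python3 -m handwheel '[[[0,0,0],[0,0,0.8],0],[[0,0,0],[0,0,0.8],0],[[0,0,0],[0,0,0.8],0],[[0,0,0],[0,0,0.6],0],[[0,0,0],[0,0,0.4],0],[[0,0,0],[0,0,0],0],[[0,0,0],[0,0,0],0],[[0,0,0],[0,0,0],0],[[0,0,0],[0,0,0],0],[[0,0,0],[0,0,0],0]]'; python3 -m handwheel '[[[0,0,0],[0,0,0.6],0],[[0,0,0],[0,0,0.4],0],[[0,0,0],[0,0,0],0],[[0,0,0],[0,0,0],0],[[0,0,0],[0,0,0],0],[[0,0,0],[0,0,0],0],[[0,0,0],[0,0,0],0],[[0,0,0],[0,0,0],0],[[0,0,0],[0,0,0],0],[[0,0,0],[0,0,0],0]]'; python3 -c "
from h import *
plan([449.3,153.5,125],0.149,1,0)"
```

```text
t: 48.25
ee_pos: [450.3, 153.8, 126.1]
orientation: [-3.129, -0.234, -0.007]
ft_force: [-0.2, -0.5, -2.6]
width: 37.1
t: 49.08
ee_pos: [450.4, 153.8, 125.3]
orientation: [-3.129, -0.234, -0.007]
ft_force: [-0.5, -0.3, -1.8]
width: 36.7
at [450.4 153.8 125.3] toolx [0.989 0.149 0.005] w [-0.004 -0.005  0.   ] d [-1.1 -0.3 -0.3] |d|/N 1.2 turn/N 0.006
[[[-0.004, -0.005, 0.0], [-1.1, 0.1, 0.3], 0]]
```

```bash
python3 -m handwheel '[[[0,-0.003,0],[0,0,0.6],0],[[0,-0.002,0],[0,0,0.4],0],[[0,0,0],[0,0,0.3],0],[[0,0,0],[0,0,0],0],[[0,0,0],[0,0,0],0],[[0,0,0],[0,0,0],0],[[0,0,0],[0,0,0],0],[[0,0,0],[0,0,0],0],[[0,0,0],[0,0,0],0],[[0,0,0],[0,0,0],0]]'
```

```text
t: 49.92
ee_pos: [450.8, 154.2, 125.2]
orientation: [-3.128, -0.234, 0.0]
ft_force: [-1.5, 0.0, 1.0]
width: 36.9
```

Contact. Releasing and retreating.

```bash
python3 -m handwheel '[[[0,0,0],[0,0,0],0.5],[[0,0,0],[0,0,0],0.6],[[0,0,0],[0,0,0],1],[[0,0,0],[0,0,0],1],[[0,0,0],[0,0,0],1],[[0,0,0],[0,0,0],1],[[0,0,0],[0,0,0],1],[[0,0,0],[0,0,0],1],[[0,0,0],[0,0,0],1],[[0,0,0],[0,0,0],1]]';python3 -m handwheel '[[[0,0,0],[0,0,-3],1],[[0,0,0],[0,0,-8],1],[[0,0,0],[0,0,-15],1],[[0,0,0],[0,0,-20],1],[[0,0,0],[0,0,-22],1],[[0,0,0],[0,0,-22],1],[[0,0,0],[0,-4,-16],1],[[0,0,0],[0,-10,-8],1],[[0,0,0],[0,-18,-4],1],[[0,0,0],[0,-24,0],1]]';python3 -m handwheel '[[[0,0,0],[0,-26,0],1],[[0,0,0],[0,-26,0],1],[[0,0,0],[0,-26,0],1],[[0,0,0],[0,-26,0],1],[[0,0,0],[0,-26,0],1],[[0,0,0],[0,-20,0],1],[[0,0,0],[0,-14,0],1],[[0,0,0],[0,-7,0],1],[[0,0,0],[0,0,0],1],[[0,0,0],[0,0,0],1]]'
python3 - <<'E'
from h import *
P=[snap('top','top28.png'),snap('side','side28.png')]
for p in P:
    for q in ['tall_mid','cone_mid','round_mid','square_mid']:
        print(q,[(np.round(c2w(p,d['position']),1).tolist(),round(d['score'],2)) for d in ctrl.spot_point(p,q)[:2]])
p=P[0]
im=cv2.cvtColor(p['pixels'],cv2.COLOR_RGB2BGR)
f=4;x0,y0,x1,y1=155,190,345,300
z=cv2.resize(cv2.convertScaleAbs(im[y0:y1,x0:x1],alpha=2,beta=20),None,fx=f,fy=f,interpolation=2)
a=np.linspace(0,2*np.pi,60)
for X,Y,h,r in [(449.3,153.,166,19),(460.6,77.7,148,14),(472,2.5,126,13),(483.3,-72.3,121,20)]:
  for Z,rr in ((36,33),(h,r)):
    q=((w2p(p,np.c_[X+rr*np.cos(a),Y+rr*np.sin(a),0*a+Z])+.5-[x0,y0])*f).astype(int)
    cv2.polylines(z,[q.reshape(-1,1,2)],True,(0,255,0),1)
cv2.imwrite('pics/top28z.png',z)
E
```

```text
t: 50.75
ee_pos: [452.0, 154.4, 125.2]
orientation: [-3.128, -0.234, -0.004]
ft_force: [0.2, -0.2, -0.7]
width: 87.6
t: 51.58
ee_pos: [442.8, 208.5, 253.4]
orientation: [-3.129, -0.226, -0.004]
ft_force: [-0.4, -0.8, -0.8]
width: 88.0
t: 52.42
ee_pos: [411.9, 393.4, 256.2]
orientation: [-3.127, -0.232, -0.006]
ft_force: [-0.5, -0.5, 0.2]
width: 88.0
tall_mid [([450.9, 159.3, 100.7], 0.85)]
cone_mid [([466.5, 76.1, 94.2], 0.93)]
round_mid [([476.6, 1.9, 86.4], 0.71)]
square_mid []
tall_mid []
cone_mid []
round_mid []
square_mid []
```

View pics/top28z.png

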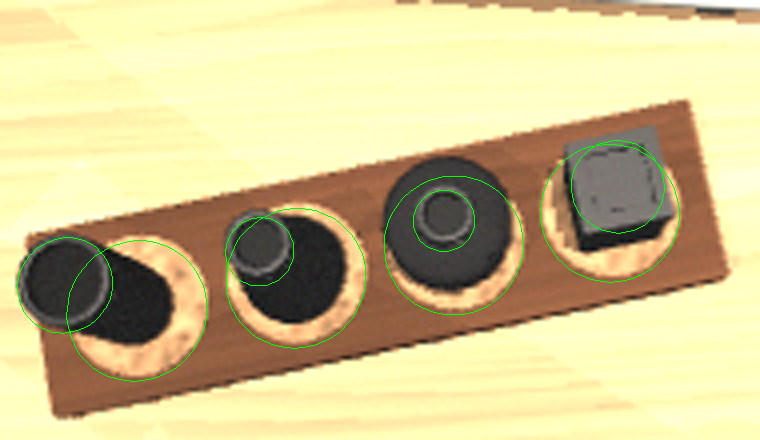

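View pics/side28.png

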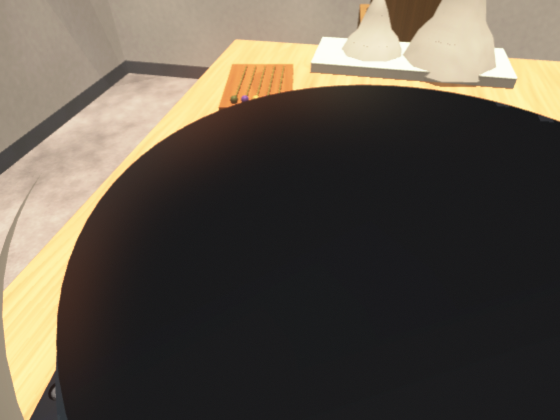

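View pics/top28.png

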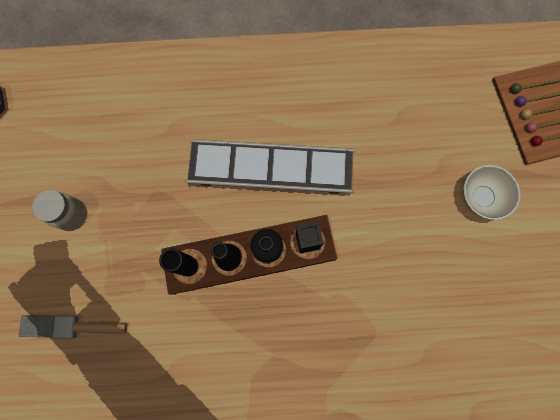

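The rack is empty. The stand holds, left to right, tall (178,262), cone (226,255), round (267,245) and square (308,238). The jar, bowl and brush haven't moved, and the arm is clear of everything. Handing in.

```bash
python3 -c "
from workcell import ctrl
print(ctrl.close_job())"
```

```text
the job is handed in; nothing more can be done
None
```

All four vases are on the display stand in reverse order, and the job is handed in at about 52.5 s of the 120 s allowed. Left to right they now stand tall, cone, round, square; on the rack it was square, round, cone, tall. Each one was lifted, lowered in small steps until the wrist force showed contact, and then released.

**Last checks:**
- **Placement:** in the final top picture all four stand upright, one to a pad, within about 2 mm of the pad centres. When I set the square vase down, the side view put it about 3 mm off towards its right.
- **Surroundings:** the rack is empty, the jar, bowl and brush look unmoved, and the arm is clear of everything.

**Checks that failed or disagreed:**
- **Final side view:** the arm blocked that camera, so the last check rests on the top view, plus side or wrist views from before or just after each release.
- **Trained networks:** in the last top picture they found tall, cone and round but not the square vase. They were up to 6 mm off my own measurements.
- **Pad height:** from two views the pads came out at 31–32 mm, against the stated 36 mm. The vases touched down where 36 mm predicted.
- **Jaw readings:** the jaws read 1–4 mm narrower than expected on the round, cone and tall vases. A picture of the lifted cone vase showed no slip.

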